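Lay out a turbocharger rebuild

TASK

Set the bench up for a turbo rebuild: lay the wide steel nozzle ring flat and centred on top of the turbine housing, then stand the bearing housing, shaft stub up, centred on top of that ring. In the shallow tray, stand the compressor wheel nose up in the middle bay, next to the bolts, and lay the small brass thrust collar flat in the empty end bay, so that the wheel sits between bolts and collar. Press the little engineer's square fully home into its foam cut-out, and leave the oil bottle and the screwdriver where they are.

Things in the scene. Friction and masses are not known exactly. Their poses are not given: they have to be found in the camera images.
- turbine_housing: Fixed dark cast-iron turbine housing, a round body (largest diameter 120 mm) with a flat round top face 88 mm across at height 70 mm; a square inlet duct, 56 mm high at most, sticks out of its +x, +y side to x = 90 mm. Origin: on the bench under the centre of the top face; z up.
- foam_block: Fixed grey foam block, 32 mm high, 115 x 90 mm (x -30..85, y -45..45 mm), with a black-floored L-shaped cut-out 12 mm deep (floor at z = 20 mm), 2 mm wider all round than the engineer's square. Origin: on the bench, straight under where the square's origin belongs; the square's x axis must point along the block's x axis (z up), so the long bar of the L lies along x from 8 to 63 mm at y 5..25 mm.
- parts_tray: Fixed shallow grey-painted steel tray, 70 x 202 mm, floor 3 mm thick, walls 4 mm thick and 10 mm high; three bays in a row along its y axis, each 62 x 62 mm inside, centred at y = -66, 0 and +66 mm. The bay at y = -66 holds three bolts (fixed there); the others are empty. Origin: under the centre of the middle bay, on the bench; z up.
- nozzle_ring: Loose steel ring lying flat, 60 mm outside and 36 mm inside diameter, 16 mm high, dark slots round its rim, 0.16 kg. Origin: centre of its underside; z up along its axis. Top and bottom faces are flat and alike in size.
- bearing_housing: Loose steel spool-shaped bearing housing standing upright: bottom flange 60 mm across (z 0..10 mm), waist 38 mm, top flange 54 mm across (z 46..60 mm), and a thin shaft stub 8 mm across on top up to z = 74 mm; a short pipe boss (looks only) sticks out 24 mm along +x at z = 30 mm. About 0.55 kg. Origin: centre of its underside; z up.
- compressor_wheel: Loose aluminium compressor wheel, back disc down: disc 48 mm across and 4 mm thick, blades up to z = 24 mm, and a plain round nose 14 to 15 mm across from z = 24 to 40 mm to grip it by. About 0.11 kg. Origin: centre of its underside; z up.
- thrust_collar: Loose small brass collar lying flat, 34 mm outside and 16 mm inside diameter, 20 mm high, 0.09 kg. Origin: centre of its underside; z up.
- square: Loose small steel engineer's square lying flat, L-shaped: a thick stock 16 mm (x) by 50 mm (y), 22 mm high, and a thin blade 20 mm wide (y 5..25 mm) at z 0..5 mm (flush with the underside), reaching from the stock to x = 63 mm. About 0.16 kg. Grip the stock across its 16 mm. Origin: centre of the stock's underside; x along the blade, z up. Home in its foam it stands 10 mm above the foam.
- oil_bottle: Bystander: loose white bottle, 48 mm diameter, 110 mm high, standing. Origin: centre of its underside. Leave alone.
- screwdriver: Bystander: loose screwdriver with black handle, 170 mm long, lying on the bench along its x axis. Leave alone.
Things that resemble listed ones, but are neither listed nor needed, are in the scene too. Leave any blue look-alike of the nozzle_ring alone.

How it is judged:
By the outcome, as a careful person would: the job done as asked, in the order asked, and still so for the second after the job is handed in, with the robot touching nothing.
It also fails if it takes over 112 s, if anything falls off the work surface, if the arm or the gripper's body presses on something with over 40 N, if the wrist force passes 120 N, or if a joint passes its speed limit or range.

ROBOT

A 7-joint arm with a two-finger parallel gripper is mounted at the origin on the work surface. World frame = base frame: x ahead of the robot, y to its left, z up, the work surface at z = 0. Lengths are in mm, angles in rad, forces in N, time in s.
With the tool pointing down it reaches from about 400 to 875 mm from the base axis. Payload 4.4 kg.
Tool frame: the origin (TCP) lies between the finger pads; the fingertips stand ctrl.finger_overhang ahead of it and the grasp point (between the pads) lies 11 mm behind it (ctrl.finger_overhang is the distance from the TCP to the fingertips, in mm); z points along the fingers, y is the direction in which the jaws open and shut (so a half turn about z gives the same grasp; the last joint's range is limited). The gripper opens to 85 mm and grips with 20 to 120 N. Pads are 22 mm wide; open, the fingers measure 114 mm over their backs; the gripper's body (76 mm by 85 mm) begins 54 mm behind the grasp point. The pads swing forward as they close: fully open they stand 13 mm farther back than shut.
Start: joints at [-1.379, 0.628, 0.038, 1.517, -0.027, 0.996, -0.02], TCP at [165.695, 628.54, 239.313] pointing down, gripper open.
Joint ranges: [-3.06, 3.06], [-0.37, 2.12], [-1.25, 1.32], [0.18, 2.47], [-1.1, 4.24], [0.23, 1.98], [-2.94, 2.94]. Speed limits (rad/s): [2.57, 2.57, 3.14, 3.14, 3.14, 3.14, 3.14].

INTERFACE

Orientations are given as [roll, pitch, yaw] about the fixed x, y, z axes, in that order (R = Rz(yaw) Ry(pitch) Rx(roll)).
In Python, from cell import ctrl gives the robot as it stands. The module is installed in compiled form; this text tells all that it offers.
- The arm moves only by the tool step_arm, never from a script. Its argument "deltas" is a list that holds one entry, the list of rows, each a list of 7 numbers: the opening, from 0 (shut) to 1 (fully open), then the shift along the world's x, y, z in mm, then the turn, a rotation vector about the world's x, y, z in rad. In form: [[[grip, tx, ty, tz, rx, ry, rz], ...]]. A call has 1 to 10 rows; each row shifts and turns the commanded pose from where the row before left it; what a row does not reach is not made up. A row lasts 1/12 s, in which the tool goes at most 41.7 mm and 7.16 degrees, less where a joint would pass 70% of its speed; a pose out of reach is approached as far as the arm can. A call is refused whole if a number of a shift passes 41.7 or a number of a turn 0.125, either way. A call with a gripper value outside its range is refused whole. The fingers move at their own pace and stop on an object; the grip force is fixed at half the most. Time passes only in rows, so rows that do not move let the fingers close. It gives the time, the measured TCP pose, the force and the opening at its end, in the units of the state.
- ctrl.read_state(): the state, without advancing time (a new reading comes with each control period).
- ctrl.get_image(name): name is "scene" or "top" or "wrist"; returns (picture, depth): 400x640x3 uint8, red, green, blue; 400x640 float32, mm along the optical axis (not along the pixel's ray), 0 where there is no reading.
- ctrl.camera_info(name): a dict with "intrinsics" (3x3 intrinsics, pixels), "distortion" ([k1, k2, p1, p2, k3] as OpenCV has them; the pictures are not rectified), "rvec" (rotation vector, rad) and "tvec" (3), from world to camera coordinates, as OpenCV has them. Camera axes: x right, y down, z forward; pixel columns grow to the right and rows downward; lengths in mm; the calibration is good to about 2 mm. A picture is of the moment at which its call begins: read the wrist's pose just before it. camera_info takes no time and is no camera call; for the wrist camera it gives the pose at the moment of the call.
- ctrl.finish_job(): hands the job in, once; it reports no verdict.
The state is a dict: "clock": time; "qpos": joint angles; "qd": joint speeds; "tau": joint torques, N m; "eef_pos": TCP position; "tool_rot": TCP orientation; "force": force on the tool from outside, world axes, zero at the start; "torque": the same for the moment, N m; "width": finger opening in mm.
Only numpy, scipy, OpenCV 4.12 (cv2) and the standard library are available. Lean on these libraries where they do the work, as an engineer would, in place of code of your own. Each camera call takes 0.05 s, during which the arm holds its last target.

## Working session

There is one attempt and no reset: what is moved stays moved. The work goes in short steps, Python scripts to look and compute and a tool call to move; the robot and the scene stay as the last step left them, time stands still between calls to the robot, and variables do not carry over. Pictures are saved under pics/ and viewed, and the job is handed in when it is done.

Besides the shell and the picture viewer there is one more tool, called after "Request:" in YAML: its name, and indented under it one key for each argument. step_arm: Moves the arm, as the interface text tells. Its arguments: {"type":"object","properties":{"deltas":{"type":"array"}},"required":["deltas"]}

```bash
mkdir -p pics
cat > h.py <<'E'
import numpy as np, cv2
from cell import ctrl
def snap(name,tag):
    info=ctrl.camera_info(name)
    im,d=ctrl.get_image(name)
    cv2.imwrite(f'pics/{tag}.png',im[:,:,::-1]); np.savez(f'{tag}.npz',im=im,d=d,**{k:np.array(v,float) for k,v in info.items() if k in('intrinsics','distortion','rvec','tvec')})
def load(tag): return np.load(f'{tag}.npz')
def ray(c,u,v):
    p=cv2.undistortPoints(np.array([[[u,v]]],float),c['intrinsics'],c['distortion'])[0,0]
    R=cv2.Rodrigues(c['rvec'])[0]; t=c['tvec'].reshape(3)
    return R,t,np.array([p[0],p[1],1])
def atz(c,u,v,z):
    R,t,r=ray(c,u,v); o=-R.T@t; d=R.T@r
    return o+d*(z-o[2])/d[2]
def dep(c,u,v):
    R,t,r=ray(c,u,v); return R.T@(r*c['d'][int(round(v)),int(round(u))]-t)
def proj(c,p): return cv2.projectPoints(np.array(p,float).reshape(-1,3),c['rvec'],c['tvec'],c['intrinsics'],c['distortion'])[0].reshape(-1,2)
def cloud(c):
    d=c['d']; h,w=d.shape
    uu,vv=np.meshgrid(np.arange(w),np.arange(h))
    p=cv2.undistortPoints(np.stack([uu,vv],-1).reshape(-1,1,2).astype(float),c['intrinsics'],c['distortion']).reshape(h,w,2)
    R=cv2.Rodrigues(c['rvec'])[0]; t=c['tvec'].reshape(3)
    P=np.dstack([p,np.ones((h,w))])*d[...,None]
    X=(P-t)@R; X[d==0]=np.nan
    return X
def crop(tag,x0,y0,x1,y1,s,out):
    im=cv2.imread(f'pics/{tag}.png')[y0:y1,x0:x1]
    im=cv2.resize(im,None,fx=s,fy=s,interpolation=cv2.INTER_CUBIC); 
    for i in range(x0-x0%20+20,x1,20): cv2.putText(im,str(i),((i-x0)*s,8),0,.3,(0,0,255)); cv2.line(im,((i-x0)*s,10),((i-x0)*s,14),(0,0,255))
    for i in range(y0-y0%20+20,y1,20): cv2.putText(im,str(i),(0,(i-y0)*s),0,.3,(0,0,255))
    cv2.imwrite(f'pics/{out}.png',im)
E
python3 - <<'E'
from h import *
print(ctrl.read_state(), ctrl.finger_overhang)
snap('scene','s0');snap('top','t0');snap('wrist','w0')
for n in('scene','top','wrist'): print(n,ctrl.camera_info(n))
E
```

```text
{'clock': 0.0, 'qpos': array([-1.37882333,  0.62935799,  0.038413  ,  1.51840025, -0.02702939,
        0.99630289, -0.02000888]), 'qd': array([ 0.00054142, -0.00146479, -0.00027924, -0.00013072,  0.00034266,
        0.00044088, -0.00075013]), 'tau': array([ 8.53308916e-05, -5.63393641e+01,  1.22604299e+00, -1.93444222e+01,
        1.08289858e-02,  1.06472033e-02, -1.72062335e-05]), 'eef_pos': array([165.49047767, 627.92738565, 238.37054674]), 'tool_rot': array([-3.13964079e+00, -1.44778516e-05,  2.88381746e+00]), 'force': array([ 0.04686737,  0.73025966, -0.32932177]), 'torque': array([0.03853461, 0.0375929 , 0.0117862 ]), 'width': 85.1871499980757} 8.0
scene {'intrinsics': array([[482.74271499,   0.        , 326.69857874],
       [  0.        , 482.74271499, 200.58377813],
       [  0.        ,   0.        ,   1.        ]]), 'distortion': array([-0.0036318,  0.       ,  0.       ,  0.       ,  0.       ]), 'rvec': array([ 2.17742238,  0.55170419, -0.26741583]), 'tvec': array([-439.97810923, -100.90106271, 1325.22769881])}
top {'intrinsics': array([[380.25985506,   0.        , 317.91841198],
       [  0.        , 380.25985506, 204.12205341],
       [  0.        ,   0.        ,   1.        ]]), 'distortion': array([-0.05487836,  0.        ,  0.        ,  0.        ,  0.        ]), 'rvec': array([ 2.20873953, -2.17670742,  0.12326261]), 'tvec': array([-25.50289248, 485.28071968, 925.98421335])}
wrist {'intrinsics': array([[284.78100191,   0.        , 319.97008573],
       [  0.        , 284.78100191, 202.50179603],
       [  0.        ,   0.        ,   1.        ]]), 'distortion': array([0.01074405, 0.        , 0.        , 0.        , 0.        ]), 'rvec': array([-2.31604206, -1.78424902, -0.23450004]), 'tvec': array([-648.44730457,  -33.22209716,  378.83870866])}
```

View pics/t0.png

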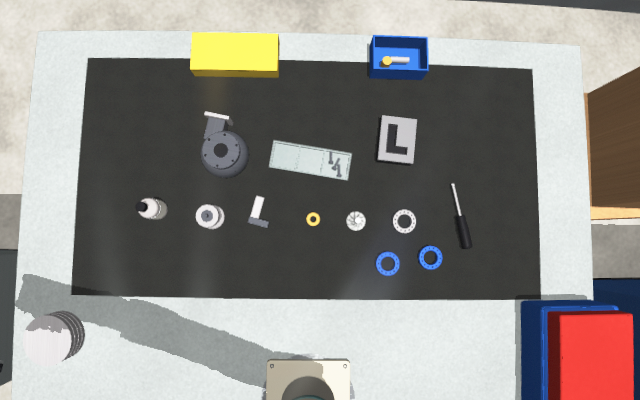

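View pics/s0.png

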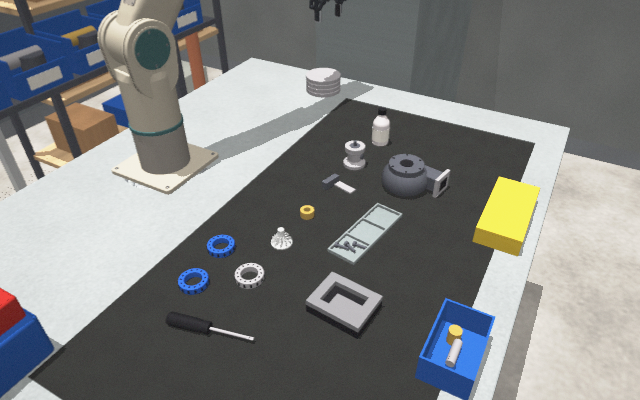

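View pics/w0.png

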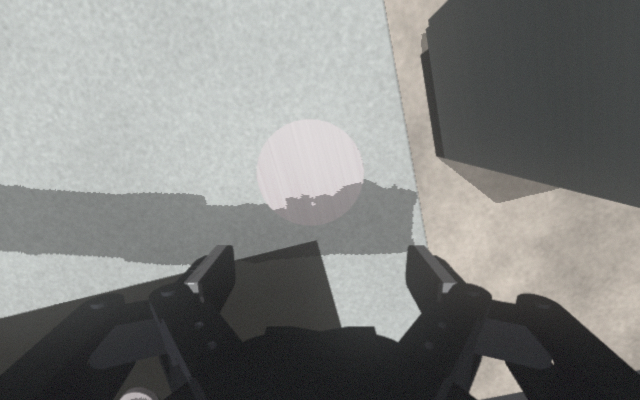

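The top view shows everything: housing (224,150), tray (310,160), foam (398,139), bearing housing (209,216), square (258,212), collar (313,219), wheel (356,221), ring (404,221), two blue look-alikes, screwdriver (460,215) and bottle (150,208).

Run:
```python
from h import *
crop('t0',130,100,290,240,5,'t0a'); crop('t0',260,120,420,240,5,'t0b')
c=load('t0')
for n,u,v,z in [('th',221,150,70),('tray',310,160,3),('foam',398,139,32),('bh',208,215,74),('sq',260,220,22),('col',313,219,20),('wheel',356,221,40),('ring',404,221,16)]:
    print(n,atz(c,u,v,z).round(1),dep(c,u,v).round(1))
s=load('s0')
for n,u,v in [('foamtop',320,300),('ring',240,270),('th',390,163),('bench',300,180)]: print(n,dep(s,u,v).round(1))
```

```text
th [607.  215.4  70. ] [607.2 215.7  69.1]
tray [600.1   2.9   3. ] [599.9   2.9   3.9]
foam [ 652.6 -217.8   32. ] [ 652.8 -218.1   30.9]
bh [451.6 239.3  74. ] [452.3 242.7  61. ]
sq [443.9 124.1  22. ] [443.8 124.   22.9]
col [448.4  -6.7  20. ] [449.2  -7.    1. ]
wheel [ 444.2 -111.3   40. ] [ 444.2 -111.3   39.8]
ring [ 446.8 -235.8   16. ] [ 447.4 -239.7    0.9]
foamtop [ 617.9 -244.3   33.1]
ring [ 427.5 -239.6   14.7]
th [574.3 193.9  71.4]
bench [360.6 110.6  -1. ]
```

View pics/t0a.png

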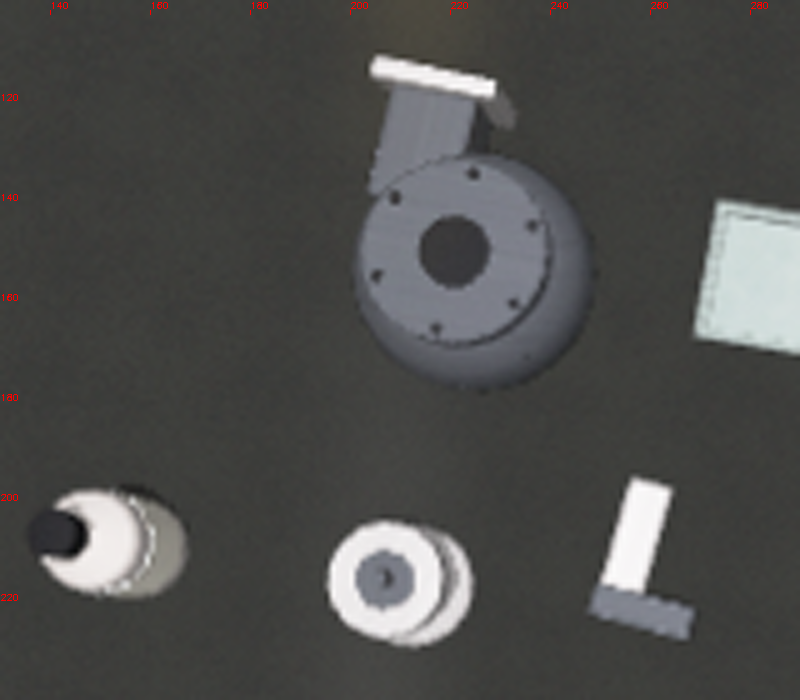

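View pics/t0b.png

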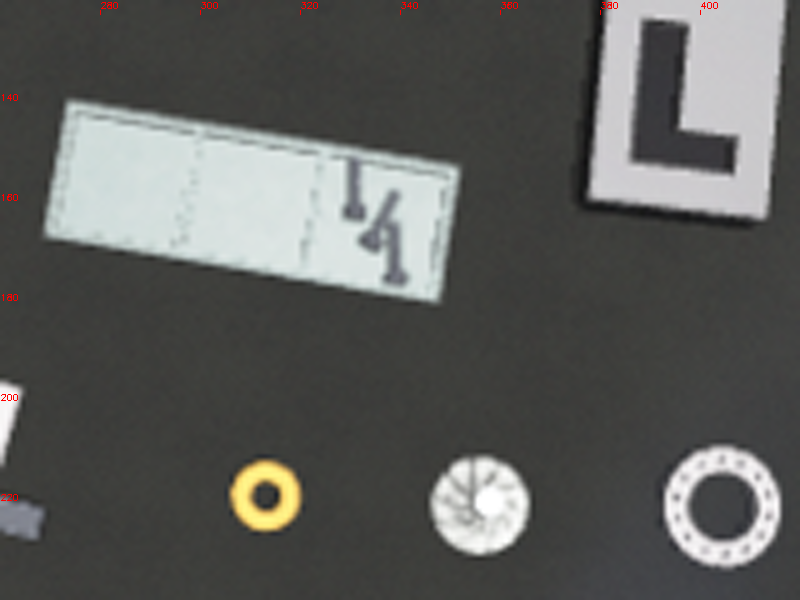

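Run:
```python
from h import *
T=load('t0');S=load('s0')
CT,CS=cloud(T),cloud(S)
def fit(C,xy,r,zlo,zhi):
    m=(np.hypot(C[...,0]-xy[0],C[...,1]-xy[1])<r)&(C[...,2]>zlo)&(C[...,2]<zhi)
    P=C[m]
    if len(P)<5: return None
    (c,rad)=cv2.minEnclosingCircle(P[:,:2].astype(np.float32))
    return len(P),np.array(c).round(1),round(rad,1),P.mean(0).round(1)
for n,xy,r,zl,zh in [('th',(607,215),50,66,74),('bh54',(452,240),35,55,66),('bhstub',(452,240),35,68,80),('bh60',(452,240),40,6,14),('col',(449,-7),25,14,26),('wheelnose',(444,-111),30,34,46),('wheel',(444,-111),35,1.5,46),('ring',(447,-238),40,10,22)]:
    print(n,'T',fit(CT,xy,r,zl,zh),'S',fit(CS,xy,r,zl,zh))
# rectangles
def rect(C,xy,r,zl,zh):
    m=(np.hypot(C[...,0]-xy[0],C[...,1]-xy[1])<r)&(C[...,2]>zl)&(C[...,2]<zh)
    P=C[m]; (c,s,a)=cv2.minAreaRect(P[:,:2].astype(np.float32)); return len(P),np.round(c,1),np.round(s,1),round(a,2)
for n,xy,r,zl,zh in [('stock',(445,124),40,16,28),('foam',(652,-218),85,26,38),('tray',(605,3),115,2,15)]:
    print(n,'T',rect(CT,xy,r,zl,zh),'S',rect(CS,xy,r,zl,zh))
# tray corners via image lines
for n,u,v,z in [('trayTL',273,140,10),('trayTR',351.5,153,10),('trayBR',347.5,180.5,10),('trayBL',268.5,167.5,10),
 ('Lfar_l',388.3,124,20),('foamTL',None,None,None)]:
    if u: print(n,atz(T,u,v,z).round(1))
```

```text
th T (1054, array([607.2, 216.6]), 44.8, array([607.2, 216.2,  69.4])) S (583, array([609.5, 215.9]), 47.0, array([609.8, 211.8,  70.3]))
bh54 T (407, array([450.7, 246.3]), 27.5, array([450.1, 245.8,  59.3])) S (188, array([451.5, 245. ]), 29.5, array([454.5, 239.9,  60.2]))
bhstub T (11, array([450.3, 245.3]), 3.6, array([450.1, 245.5,  72.8])) S (8, array([453.9, 243. ]), 3.8, array([453.4, 243.2,  73.9]))
bh60 T (96, array([452.7, 243.8]), 32.3, array([448.3, 228.6,  10.9])) S (97, array([453.5, 242.4]), 31.8, array([459.5, 229.5,  10.9]))
col T (109, array([448.5,  -5.2]), 16.7, array([448.4,  -4.7,  19.2])) S (115, array([449.6,  -9.5]), 18.5, array([451.5, -10.3,  19.1]))
wheelnose T (27, array([ 445.5, -113.5]), 6.7, array([ 445.5, -113.5,   39.8])) S (35, array([ 448.5, -118.1]), 8.7, array([ 448.8, -118.1,   39.3]))
wheel T (341, array([ 443.3, -111.4]), 34.5, array([ 444.1, -112.4,   11.6])) S (401, array([ 444.1, -110.9]), 34.8, array([ 450.4, -120.3,   13.7]))
ring T (293, array([ 445.7, -235.4]), 30.8, array([ 445.4, -235.4,   15.2])) S (401, array([ 448.3, -239.8]), 31.1, array([ 450.2, -240.6,   15.3]))
stock T (123, array([438.8, 129.5]), array([47.6, 16.1]), 74.25) S (96, array([439.8, 126.1]), array([51.6, 19.7]), 75.91)
foam T (1287, array([ 653.3, -215.6]), array([ 91.4, 117.7]), 84.37) S (2010, array([ 654.3, -217.3]), array([ 94.1, 116.7]), 84.52)
tray T (2029, array([604.2,   2.5]), array([223.9, 225.6]), 1.24) S (2727, array([605.8,   1.9]), array([226.6, 226.8]), 10.97)
trayTL [648.7  98.   10. ]
trayTR [ 618.9 -102.8   10. ]
trayBR [547.8 -93.   10. ]
trayBL [577.5 107.6  10. ]
Lfar_l [ 694.3 -195.9   20. ]
```

Run:
```python
from h import *
crop('t0',365,105,430,175,9,'t0c');crop('s0',295,260,395,340,7,'s0c')
```

```text
(no output)
```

View pics/t0c.png

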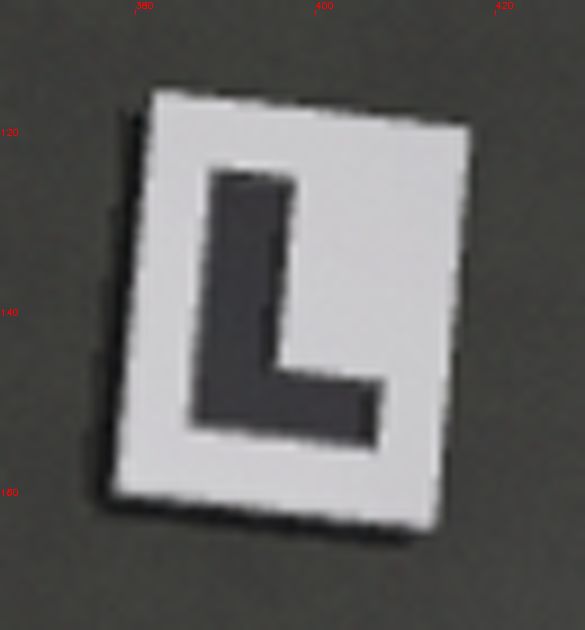

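View pics/s0c.png

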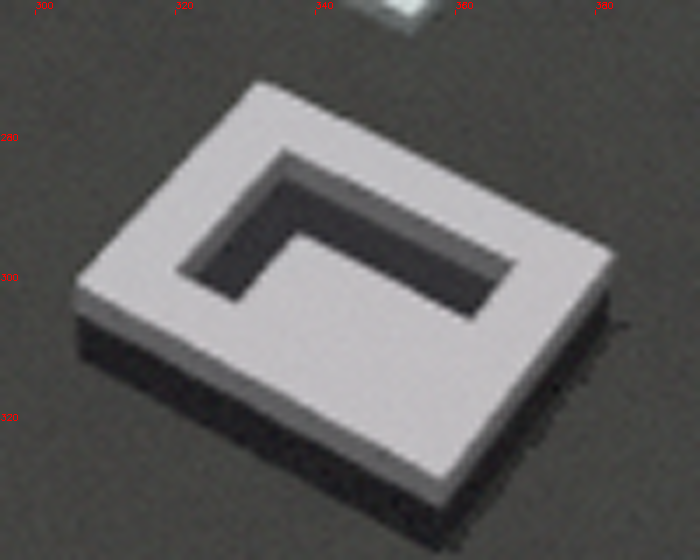

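Request:
step_arm:
  deltas:
    - [[1,30,-28,0,0,0,0],[1,30,-28,0,0,0,0],[1,30,-28,0,0,0,0],[1,30,-28,0,0,0,0],[1,30,-28,0,0,0,0],[1,30,-28,0,0,0,0],[1,30,-28,0,0,0,0],[1,30,-28,0,0,0,0],[1,30,-28,0,0,0,0],[1,30,-28,0,0,0,0]]

```text
clock: 0.98
eef_pos: [466.8, 346.9, 239.2]
tool_rot: [-3.141, -0.0, 2.884]
force: [0.8, 0.8, 0.6]
width: 85.5
```

Request:
step_arm:
  deltas:
    - [[1,17,-37,0,0,0,0],[1,17,-37,0,0,0,0],[1,17,-37,0,0,0,0],[1,17,-37,0,0,0,0],[1,17,-37,0,0,0,0]]

```text
clock: 1.4
eef_pos: [551.1, 161.6, 239.2]
tool_rot: [-3.141, -0.0, 2.884]
force: [0.2, -0.5, -0.1]
width: 85.3
```

Run:
```python
from h import *
s=ctrl.read_state(); print(s['clock'],s['eef_pos'],s['tool_rot'],s['qpos'].round(2))
snap('wrist','w1'); c=load('w1'); R=cv2.Rodrigues(c['rvec'])[0]; print('cam',-R.T@c['tvec'])
```

```text
1.4 [551.05474771 161.55321404 239.16473722] [-3.14139651e+00 -3.79762777e-04  2.88381629e+00] [-0.37  0.52  0.05  1.74 -0.03  0.89  1.01]
cam [486.97748536 177.59066507 374.35384999]
```

View pics/w1.png

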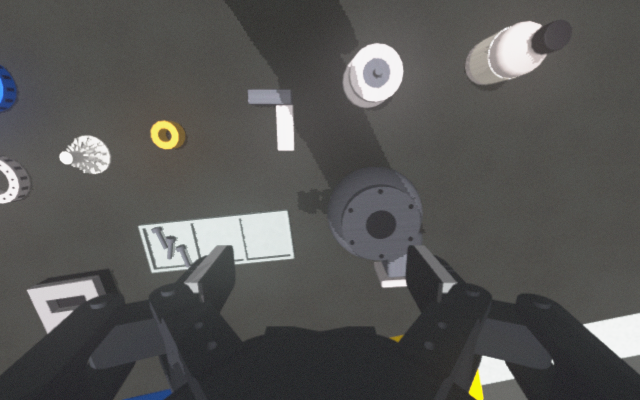

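The wrist view covers nearly everything: housing top (380,222), tray (216,241), bearing housing (375,75), square (272,115), collar (167,135), wheel (85,155), ring at the left edge (5,180). I'll compare fits across the cameras.

```bash
cat >> h.py <<'E'
def fit(C,xy,r,zlo,zhi):
    m=(np.hypot(C[...,0]-xy[0],C[...,1]-xy[1])<r)&(C[...,2]>zlo)&(C[...,2]<zhi)
    P=C[m]
    if len(P)<5: return None
    (c,rad)=cv2.minEnclosingCircle(P[:,:2].astype(np.float32))
    return len(P),np.array(c).round(1),round(rad,1),P.mean(0).round(1)
def rect(C,xy,r,zl,zh):
    m=(np.hypot(C[...,0]-xy[0],C[...,1]-xy[1])<r)&(C[...,2]>zl)&(C[...,2]<zh)
    P=C[m]; (c,s,a)=cv2.minAreaRect(P[:,:2].astype(np.float32)); return len(P),np.round(c,1),np.round(s,1),round(a,2)
E
python3 - <<'E'
from h import *
C=cloud(load('w1'))
for n,xy,r,zl,zh in [('th',(607,215),50,66,74),('bh54',(452,240),35,55,66),('bhstub',(452,240),35,68,80),('bh60',(452,240),40,6,14),('col',(449,-7),25,14,26),('wheelnose',(444,-111),30,34,46)]:
    print(n,fit(C,xy,r,zl,zh))
print('stock',rect(C,(445,124),40,16,28)); print('tray',rect(C,(600,3),108,5,15))
crop('w1',130,190,310,280,4,'w1a')
E
```

```text
th (4613, array([607.7, 216.7]), 44.8, array([606.1, 216.4,  70.7]))
bh54 (2350, array([451.3, 246.2]), 27.2, array([451. , 246. ,  60.7]))
bhstub (71, array([451.7, 246. ]), 4.0, array([452. , 245.5,  74.2]))
bh60 (288, array([452.5, 244.8]), 29.4, array([460.4, 228.9,  11.8]))
col (560, array([449.8,  -5.9]), 17.0, array([449.6,  -5.2,  19.8]))
wheelnose (179, array([ 447.5, -115.3]), 7.9, array([ 447.3, -113.9,   39.3]))
stock (632, array([440.3, 128.5]), array([49.8, 15.1]), 75.3)
tray (2226, array([599.3,   1.8]), array([202.2,  71. ]), 81.14)
```

View pics/w1a.png

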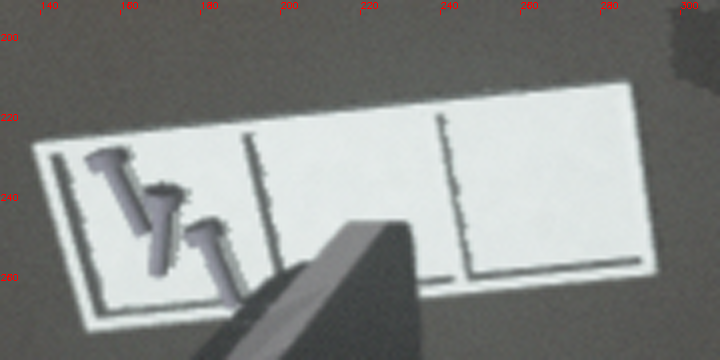

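Request:
step_arm:
  deltas:
    - [[1,-4,-40,0,0,0,0],[1,-4,-40,0,0,0,0],[1,-4,-40,0,0,0,0],[1,-4,-40,0,0,0,0],[1,-4,-40,0,0,0,0],[1,-4,-40,0,0,0,0],[1,-4,-40,0,0,0,0],[1,-4,-40,0,0,0,0]]

```text
clock: 2.12
eef_pos: [518.1, -158.0, 239.2]
tool_rot: [3.141, -0.0, 2.884]
force: [0.1, 0.2, 0.6]
width: 85.4
```

Run:
```python
from h import *
s=ctrl.read_state(); print(s['clock'],s['eef_pos'],s['tool_rot'],s['qpos'].round(2))
snap('wrist','w2'); C=cloud(load('w2'))
for n,xy,r,zl,zh in [('col',(449,-7),25,14,26),('wheelnose',(444,-111),30,34,46),('ring',(447,-238),40,10,22)]:
    print(n,fit(C,xy,r,zl,zh))
print('foam',rect(C,(652,-218),85,26,38))
```

```text
2.1167 [ 518.08573131 -158.01491107  239.24342478] [ 3.14149462e+00 -2.94441239e-04  2.88397450e+00] [ 0.2   0.47  0.07  1.82 -0.04  0.85  1.6 ]
col (587, array([449.9,  -7.1]), 16.9, array([449.6,  -7.7,  20.1]))
wheelnose (141, array([ 446.8, -115.8]), 7.4, array([ 446.7, -116. ,   40.2]))
ring (1268, array([ 447.3, -237.3]), 30.4, array([ 446.7, -236.6,   16.2]))
foam (4112, array([ 652.9, -216.6]), array([ 91.3, 116.3]), 84.46)
```

View pics/w2.png

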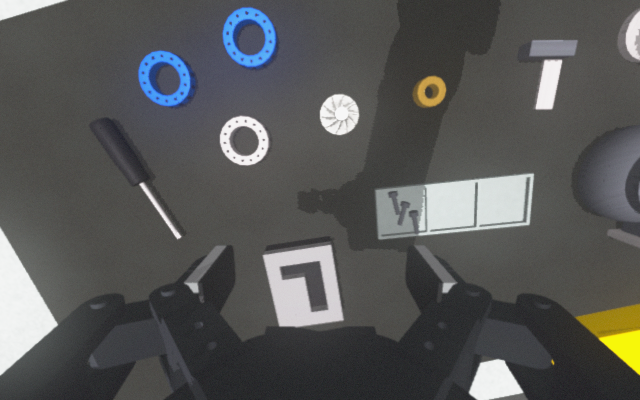

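Request:
step_arm:
  deltas:
    - [[1,-24,-26,-20,0,0,0],[1,-24,-26,-20,0,0,0],[1,-23,-27,-20,0,0,0],[1,0,0,-38,0,0,0],[1,0,0,-38,0,0,0],[1,0,0,-38,0,0,0],[1,0,0,-25,0,0,0],[1,0,0,-15,0,0,0],[1,0,0,-10,0,0,0],[1,0,0,-8,0,0,0]]

```text
clock: 3.0
eef_pos: [447.6, -235.0, 6.2]
tool_rot: [3.141, -0.001, 2.884]
force: [0.5, -1.3, -0.0]
width: 85.6
```

Request:
step_arm:
  deltas:
    - [[1,0,0,0,0,0,0],[0.6,0,0,0,0,0,0],[0.5,0,0,0,0,0,0],[0.4,0,0,0,0,0,0],[0.3,0,0,0,0,0,0],[0,0,0,0,0,0,0],[0,0,0,0,0,0,0]]

```text
clock: 3.58
eef_pos: [448.5, -235.8, 9.1]
tool_rot: [-3.141, 0.003, 2.884]
force: [-0.5, 0.4, 7.3]
width: 56.7
```

Run:
```python
from h import *
s=ctrl.read_state(); print(s['clock'],s['eef_pos'],s['width'],s['force'])
snap('wrist','w3')
```

```text
3.5833 [ 448.54056867 -235.84424333    9.12507627] 56.73510560110679 [-0.52138101  0.40662833  7.30502272]
```

View pics/w3.png

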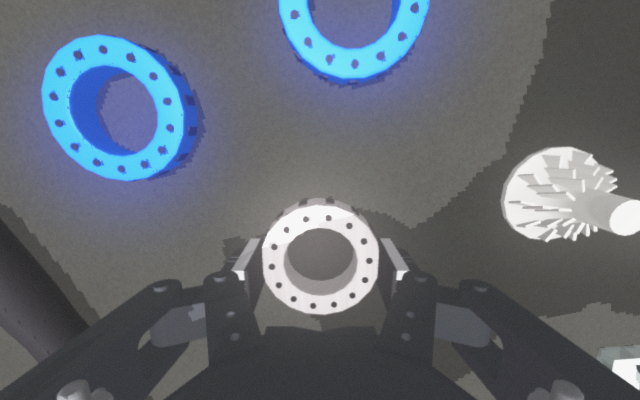

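Request:
step_arm:
  deltas:
    - [[0,0,0,4,0,0,0],[0,0,0,4,0,0,0],[0,0,0,15,0,0,0],[0,0,0,15,0,0,0],[0,0,0,0,0,0,0]]

```text
clock: 4.05
eef_pos: [449.2, -236.3, 47.8]
tool_rot: [-3.141, 0.004, 2.884]
force: [-0.7, -0.1, -1.2]
width: 56.1
```

Run:
```python
from h import *
s=ctrl.read_state(); print(s['clock'],s['eef_pos'],s['width'],s['force'])
snap('wrist','w4');snap('scene','s4');snap('top','t4');crop('s4',190,190,310,300,6,'s4a')
c=load('w4'); C=cloud(c)
m=(np.hypot(C[...,0]-448,C[...,1]+236)<45)
for z in range(0,60,4): print(z,(m&(C[...,2]>z)&(C[...,2]<=z+4)).sum(),end='; ')
```

```text
4.05 [ 449.18019567 -236.25921986   47.81237081] 56.12939239976071 [-0.71695995 -0.0547646  -1.20603833]
0 8058; 4 1; 8 0; 12 0; 16 0; 20 0; 24 0; 28 0; 32 0; 36 10; 40 313; 44 500; 48 662; 52 6457; 56 829;
```

View pics/w4.png

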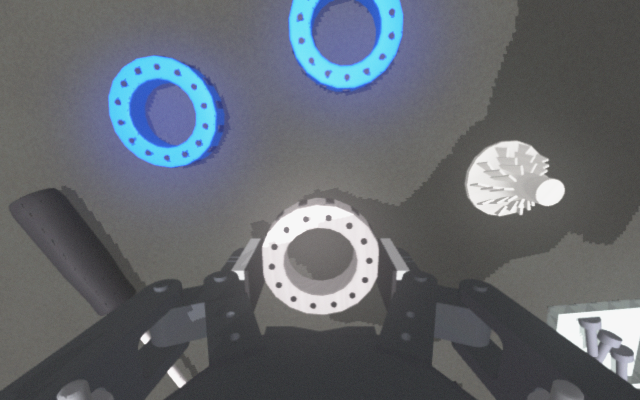

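View pics/s4a.png

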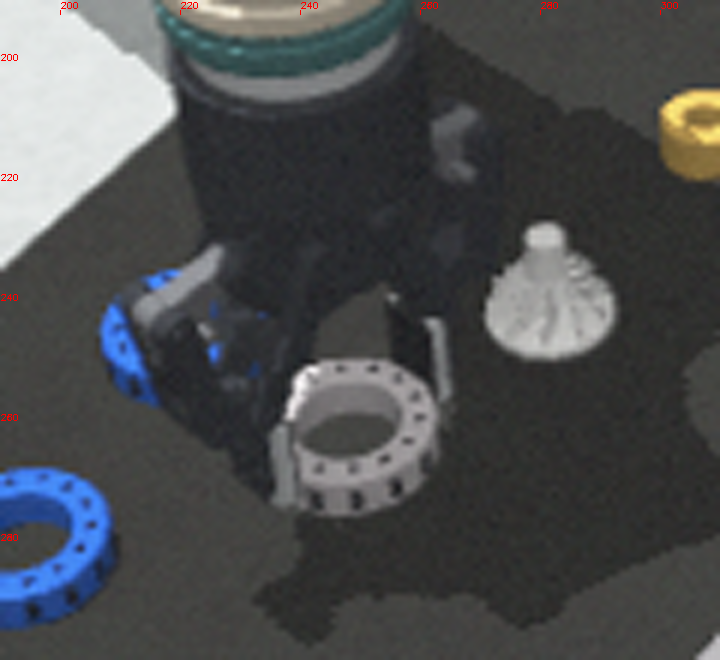

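Run:
```python
from h import *
C=cloud(load('w4')); print(fit(C,(449,-236),34,52.5,58)); 
m=(np.hypot(C[...,0]-449,C[...,1]+236)<34)&(C[...,2]>52)&(C[...,2]<59); P=C[m]; print(np.linalg.lstsq(np.c_[P[:,:2]-[449,-236],np.ones(len(P))],P[:,2],rcond=None)[0])
print(fit(cloud(load('s4')),(449,-236),34,51,58))
```

```text
(6887, array([ 445.8, -235.2]), 33.0, array([ 446.1, -236.2,   55.1]))
[ 3.07731374e-03 -1.17617027e-03  5.50730851e+01]
(283, array([ 451.4, -237.3]), 32.5, array([ 455.5, -234.7,   53.8]))
```

Run:
```python
from h import *
crop('w4',240,180,400,330,5,'w4a')
c=load('w4')
for uv in [(320,259),(262,259),(378,259),(320,204),(320,314)]: print(atz(c,*uv,55).round(1))
```

```text
[ 446.1 -236.3   55. ]
[ 438.8 -263.9   55. ]
[ 453.4 -208.8   55. ]
[ 419.  -229.1   55. ]
[ 476.4 -244.3   55. ]
```

View pics/w4a.png

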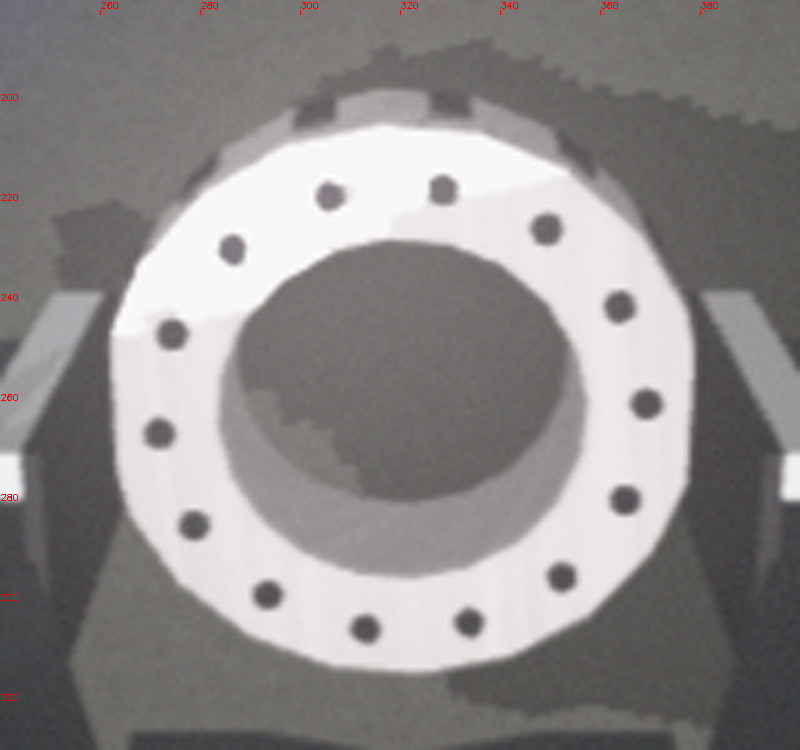

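Request:
step_arm:
  deltas:
    - [[0,0,0,35,0,0,0],[0,14,38,20,0,0,0],[0,14,38,20,0,0,0],[0,14,38,10,0,0,0],[0,14,38,0,0,0,0],[0,14,38,0,0,0,0],[0,14,38,0,0,0,0],[0,14,38,0,0,0,0],[0,14,38,0,0,0,0],[0,14,38,0,0,0,0]]

```text
clock: 5.03
eef_pos: [571.1, 102.6, 126.0]
tool_rot: [-3.141, -0.002, 2.884]
force: [0.4, -0.8, -1.0]
width: 56.9
```

Request:
step_arm:
  deltas:
    - [[0,14,38,0,0,0,0],[0,14,38,0,0,0,0],[0,7,35,-10,0,0,0],[0,0,0,-10,0,0,0],[0,0,0,0,0,0,0]]

```text
clock: 5.45
eef_pos: [603.7, 214.9, 103.5]
tool_rot: [-3.14, -0.005, 2.889]
force: [-0.8, -0.4, -2.1]
width: 56.8
```

Run:
```python
from h import *
s=ctrl.read_state(); print(s['clock'],s['eef_pos'],s['tool_rot'],s['width'],s['qpos'].round(2))
snap('wrist','w5');snap('top','t5'); crop('w5',240,180,440,330,4,'w5a'); crop('t5',170,90,300,200,6,'t5a')
```

```text
5.45 [603.72695835 214.93099893 103.47266879] [-3.13988653 -0.0054918   2.88940845] 56.79255946503482 [-0.47  0.78  0.15  1.65 -0.16  0.72  1.08]
```

View pics/w5a.png

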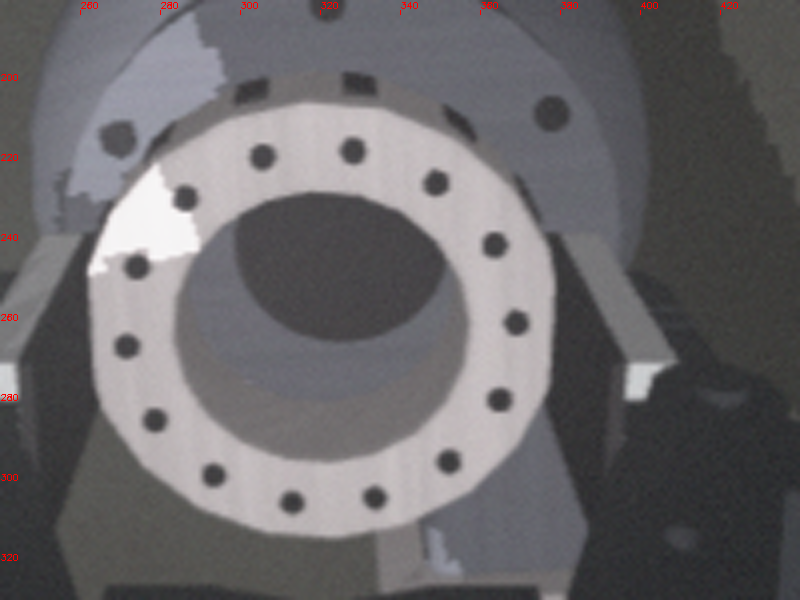

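Run:
```python
from h import *
c=load('w5'); z=103.5+7.1
print('ring',np.mean([atz(c,261.5,258,z),atz(c,376.8,258,z)],0).round(1),np.mean([atz(c,319.5,206.3,z),atz(c,319.5,314,z)],0).round(1))
# TH rim on cloud
C=cloud(c); m=(C[...,2]>66)&(C[...,2]<74)&(np.hypot(C[...,0]-608,C[...,1]-217)<70)
P=C[m]; 
pts=[]
for a in np.arange(-180,180,10):
    th=np.arctan2(P[:,1]-216.6,P[:,0]-607.5)*57.3; q=P[abs(th-a)<5]
    if len(q)>10: r=np.hypot(q[:,0]-607.5,q[:,1]-216.6); pts.append((a,round(np.percentile(r,99),1)))
print(pts)
```

```text
ring [600.1 214.6 110.6] [602.7 214.1 110.6]
[(np.int64(-180), np.float64(43.8)), (np.int64(-170), np.float64(43.6)), (np.int64(-160), np.float64(43.7)), (np.int64(-150), np.float64(43.9)), (np.int64(-140), np.float64(43.9)), (np.int64(-130), np.float64(43.9)), (np.int64(-120), np.float64(44.0)), (np.int64(-110), np.float64(44.1)), (np.int64(-100), np.float64(24.0)), (np.int64(-90), np.float64(25.4)), (np.int64(-80), np.float64(27.0)), (np.int64(-70), np.float64(27.8)), (np.int64(-60), np.float64(29.1)), (np.int64(-50), np.float64(29.1)), (np.int64(-40), np.float64(29.1)), (np.int64(-30), np.float64(28.7)), (np.int64(-20), np.float64(28.2)), (np.int64(-10), np.float64(27.4)), (np.int64(0), np.float64(26.6)), (np.int64(10), np.float64(24.9)), (np.int64(20), np.float64(23.6)), (np.int64(30), np.float64(23.4)), (np.int64(40), np.float64(20.9)), (np.int64(50), np.float64(19.3)), (np.int64(60), np.float64(18.0)), (np.int64(70), np.float64(43.7)), (np.int64(80), np.float64(43.8)), (np.int64(90), np.float64(43.7)), (np.int64(100), np.float64(43.6)), (np.int64(110), np.float64(43.4)), (np.int64(120), np.float64(43.0)), (np.int64(130), np.float64(43.2)), (np.int64(140), np.float64(43.3)), (np.int64(150), np.float64(43.4)), (np.int64(160), np.float64(43.4)), (np.int64(170), np.float64(43.6))]
```

Request:
step_arm:
  deltas:
    - [[0,0,0,0,0,0,0]]

```text
clock: 5.63
eef_pos: [606.4, 209.3, 106.9]
tool_rot: [-3.14, -0.0, 2.881]
force: [-0.5, -0.3, -1.4]
width: 56.8
```

Request:
step_arm:
  deltas:
    - [[0,0,0,0,0,0,0],[0,0,0,0,0,0,0],[0,0,0,0,0,0,0]]

```text
clock: 5.88
eef_pos: [606.9, 210.7, 107.8]
tool_rot: [3.141, 0.001, 2.882]
force: [-1.0, 0.5, -2.0]
width: 56.5
```

Run:
```python
from h import *
for i in range(3):
  s=ctrl.read_state(); print(s['clock'],s['eef_pos'],s['tool_rot'],s['width'],abs(s['qd']).max())
  snap('wrist','w6')
crop('w6',240,180,440,330,4,'w6a')
```

```text
5.8833 [606.87859442 210.68417832 107.77168295] [3.14128389e+00 6.16377669e-04 2.88230027e+00] 56.48184716620488 0.007209841975921234
5.9333 [606.80962821 210.96758464 107.7035625 ] [3.14121821e+00 5.14574510e-04 2.88268455e+00] 56.28822146629438 0.0048580464982750085
5.9833 [606.73883803 211.18991184 107.63014353] [3.14122865e+00 4.17632878e-04 2.88304739e+00] 56.781828360163566 0.004048238609225267
```

View pics/w6a.png

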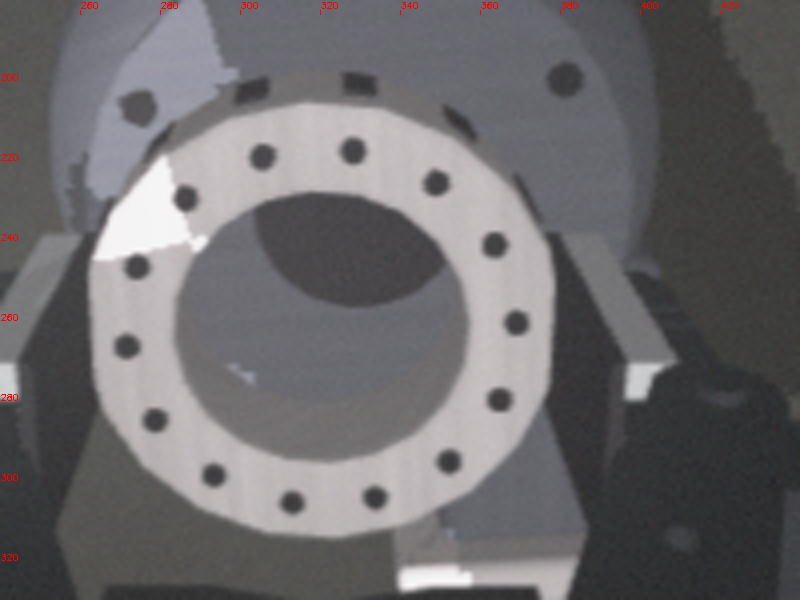

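Run:
```python
from h import *
for t,zt,tcp in(('w4',47.8,(449.2,-236.3)),('w6',107.6,(606.7,211.2))):
    c=load(t); z=zt+7.1
    a,b=atz(c,319.5,206.3,z),atz(c,319.5,314.2,z); l,r=atz(c,261.5,259.5,z),atz(c,377,259.5,z)
    print((a+b)[:2]/2-tcp,np.hypot(*(a-b)[:2]),(l+r)[:2]/2-tcp)
    # inner circle at top face
    a,b=atz(c,319.5,228.3,z),atz(c,319.5,296,z);print((a+b)[:2]/2-tcp,np.hypot(*(a-b)[:2]))
c=load('w6');C=cloud(c); m=(C[...,2]>67)&(C[...,2]<74)&(np.hypot(C[...,0]-608,C[...,1]-217)<50); print(fit(C,(608,217),50,67,74))
```

```text
[-0.92162134 -0.83092017] 58.41388941367788 [-2.87076975 -0.445308  ]
[-0.84288662 -0.8518138 ] 36.73401015515302
[-0.86763234 -0.89319314] 58.29750604617826 [-2.78492268 -0.50645111]
[-0.77338992 -0.91824856] 36.66061459443471
(7710, array([607.6, 216.3]), 44.3, array([598.1, 219.5,  70.7]))
```

Request:
step_arm:
  deltas:
    - [[0,1.7,6,0,0,0,0],[0,0,0,-10,0,0,0],[0,0,0,-10,0,0,0],[0,0,0,-6,0,0,0],[0,0,0,0,0,0,0],[0,0,0,0,0,0,0],[0,0,0,0,0,0,0]]

```text
clock: 6.62
eef_pos: [607.9, 217.3, 80.5]
tool_rot: [-3.141, -0.001, 2.884]
force: [-0.4, 0.2, -1.5]
width: 56.6
```

Request:
step_arm:
  deltas:
    - [[0,0.4,0,-1,0,0,0],[0,0,0,-0.5,0,0,0],[0,0,0,0,0,0,0],[0.8,0,0,0,0,0,0],[0.85,0,0,0,0,0,0],[0.9,0,0,0,0,0,0],[0.9,0,0,0,0,0,0]]

```text
clock: 7.2
eef_pos: [608.8, 217.7, 80.0]
tool_rot: [3.141, 0.0, 2.884]
force: [0.9, 1.3, 1.3]
width: 77.0
```

Request:
step_arm:
  deltas:
    - [[1,0,0,20,0,0,0],[1,0,0,38,0,0,0],[1,-10,5,38,0,0,0],[1,-30,5,25,0,0,0],[1,-37,5,0,0,0,0],[1,-37,5,0,0,0,0],[1,-37,5,0,0,0,0],[1,0,0,0,0,0,0],[1,0,0,0,0,0,0],[1,0,0,0,0,0,0]]

```text
clock: 8.03
eef_pos: [458.5, 242.9, 201.3]
tool_rot: [3.14, 0.002, 2.884]
force: [0.8, 0.5, 0.7]
width: 85.4
```

Run:
```python
from h import *
s=ctrl.read_state(); print(s['clock'],s['eef_pos'],s['tool_rot'],s['width'])
snap('wrist','w7');snap('top','t7'); C=cloud(load('w7'))
for n,xy,r,zl,zh in [('ring',(607,216),40,82,92),('bh54',(452,246),32,55,66),('bhstub',(452,246),35,68,80)]: print(n,fit(C,xy,r,zl,zh),fit(cloud(load('t7')),xy,r,zl,zh))
```

```text
8.0333 [458.52983775 242.94963341 201.30659636] [3.14036742e+00 1.67798297e-03 2.88414116e+00] 85.3999724634114
ring (532, array([593.6, 219.6]), 27.2, array([584.6, 220.5,  85.9])) (314, array([606. , 217.9]), 30.8, array([606.5, 217.2,  85.2]))
bh54 (2215, array([451. , 245.2]), 27.0, array([450.1, 245.5,  60.7])) (108, array([450.3, 246.3]), 27.1, array([441.3, 247.5,  59.2]))
bhstub (67, array([450.7, 245.4]), 4.0, array([450.4, 245.5,  74.1])) None
```

View pics/w7.png

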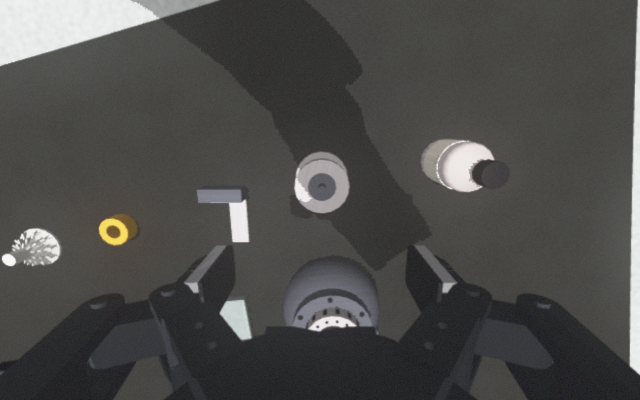

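Request:
step_arm:
  deltas:
    - [[1,-7.5,2.5,-20,0,0,0],[1,0,0,-35,0,0,0],[1,0,0,-35,0,0,0],[1,0,0,-30,0,0,0],[1,0,0,-20,0,0,0],[1,0,0,-11,0,0,0],[1,0,0,0,0,0,0],[1,0,0,0,0,0,0]]

```text
clock: 8.8
eef_pos: [451.0, 244.8, 49.6]
tool_rot: [-3.141, 0.0, 2.883]
force: [-0.1, 0.6, 1.2]
width: 85.3
```

Request:
step_arm:
  deltas:
    - [[0.6,0,0,0,0,0,0],[0.5,0,0,0,0,0,0],[0.4,0,0,0,0,0,0],[0.2,0,0,0,0,0,0],[0,0,0,0,0,0,0],[0,0,0,0,0,0,0]]

```text
clock: 9.3
eef_pos: [451.3, 246.0, 51.7]
tool_rot: [3.139, 0.002, 2.884]
force: [-1.1, -0.4, 9.7]
width: 51.4
```

Run:
```python
from h import *
s=ctrl.read_state(); print(s['clock'],s['eef_pos'],s['tool_rot'],s['width'],s['force'])
snap('wrist','w8')
```

```text
9.3 [451.2682641  245.99090525  51.70562139] [3.13874354e+00 2.39847367e-03 2.88388441e+00] 51.40707872970125 [-1.13159881 -0.37587015  9.70479369]
```

View pics/w8.png

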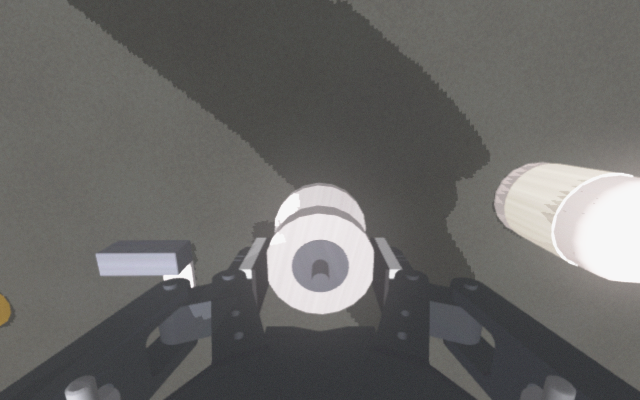

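Request:
step_arm:
  deltas:
    - [[0,0,0,4,0,0,0],[0,0,0,20,0,0,0],[0,0,0,35,0,0,0],[0,0,0,35,0,0,0],[0,0,0,20,0,0,0],[0,0,0,0,0,0,0],[0,0,0,0,0,0,0],[0,0,0,0,0,0,0]]

```text
clock: 10.02
eef_pos: [448.7, 244.6, 162.5]
tool_rot: [-3.14, -0.002, 2.884]
force: [-0.7, -1.1, -6.2]
width: 51.2
```

Run:
```python
from h import *
s=ctrl.read_state(); print(s['clock'],s['eef_pos'],s['tool_rot'],s['width'],s['force'])
snap('wrist','w9'); crop('w9',230,160,410,330,4,'w9a'); snap('scene','s9');crop('s9',300,80,440,210,5,'s9a')
e=s['eef_pos']
for t in ('t7','t0'):
    print(fit(cloud(load(t)),(607,217),33,82,92) if t=='t7' else fit(cloud(load(t)),(607,217),50,67,74))
C=cloud(load('w9')); 
for dz in(10.7,25): print(fit(C,e[:2],29,e[2]+dz-4,e[2]+dz+4))
S=cloud(load('s9')); print('ring S',fit(S,(607,217),34,82,90),'th S0',fit(cloud(load('s0')),(607,217),50,66,74))
```

```text
10.0167 [448.71913091 244.59185424 162.53897407] [-3.13970851e+00 -2.16001982e-03  2.88411677e+00] 51.213006554349 [-0.67598882 -1.0592472  -6.15077967]
(314, array([606. , 217.9]), 30.8, array([606.5, 217.2,  85.2]))
(991, array([607.2, 216.6]), 44.8, array([607.3, 216.5,  69.6]))
(8517, array([448.5, 244.6]), 28.9, array([446.8, 244.3, 171.5]))
(685, array([448.4, 244.7]), 28.8, array([447.6, 244.9, 186.7]))
ring S (197, array([609. , 214.1]), 30.9, array([609.4, 212.1,  85.8])) th S0 (583, array([609.5, 215.9]), 47.0, array([609.8, 211.8,  70.3]))
```

View pics/w9a.png

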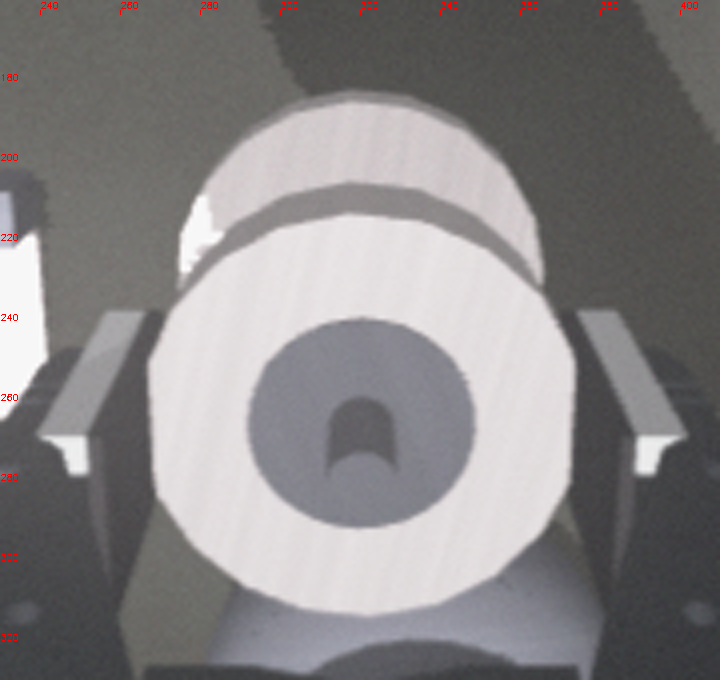

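View pics/s9a.png

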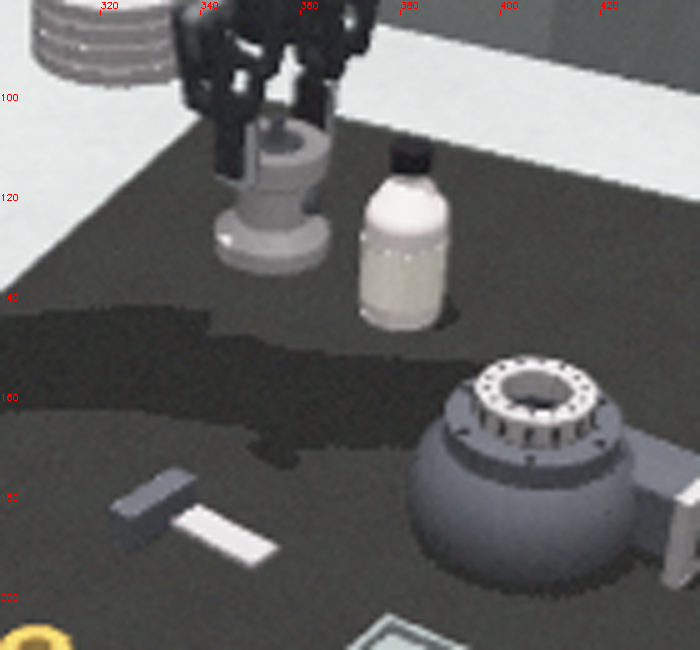

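Run:
```python
from h import *
c=load('w9'); e=ctrl.read_state()['eef_pos']; z=e[2]+8.5; 
f=lambda p,q:((atz(c,*p,z)+atz(c,*q,z))[:2]/2-[448.72,244.59],np.hypot(*(atz(c,*p,z)-atz(c,*q,z))[:2]))
print(e,f((320.2,214),(320.2,314.5)),f((320.2,240),(320.2,292)),f((292,266),(348.5,266)))
```

```text
[448.67583287 244.40775489 161.96047926] (array([ 0.65478453, -0.90315126]), np.float64(54.271580402879174)) (array([ 0.63531916, -0.89799512]), np.float64(28.134210960753908)) (array([ 0.2949297 , -0.78527498]), np.float64(27.793473542291693))
```

Request:
step_arm:
  deltas:
    - [[0,20,-3,0,0,0,0],[0,30,-5,0,0,0,0],[0,30,-5,0,0,0,0],[0,30,-5,0,0,0,0],[0,28,-5,0,0,0,0],[0,20,-4,0,0,0,0],[0,0,0,0,0,0,0],[0,0,0,0,0,0,0],[0,0,0,0,0,0,0],[0,0,0,0,0,0,0]]

```text
clock: 10.95
eef_pos: [606.1, 218.6, 162.4]
tool_rot: [-3.14, -0.003, 2.885]
force: [0.0, -0.2, -4.6]
width: 51.2
```

Run:
```python
from h import *
s=ctrl.read_state(); print(s['clock'],s['eef_pos'],s['tool_rot'],s['width'],s['force'])
snap('wrist','w10'); snap('scene','s10');crop('s10',340,60,460,210,5,'s10a')
```

```text
10.95 [606.14707212 218.60565493 162.38498123] [-3.14033498 -0.00333428  2.88483498] 51.18810140008412 [ 0.01696771 -0.21933628 -4.64572402]
```

View pics/w10.png

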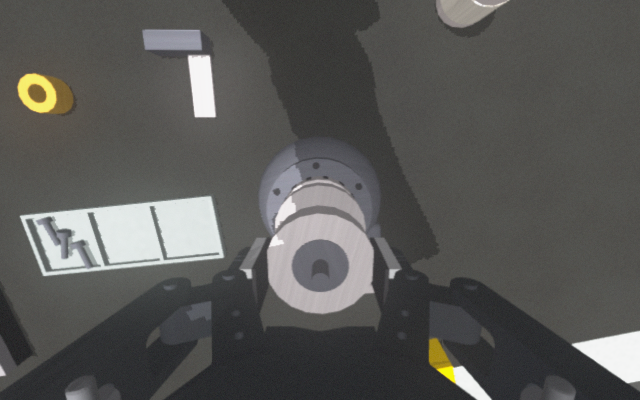

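View pics/s10a.png

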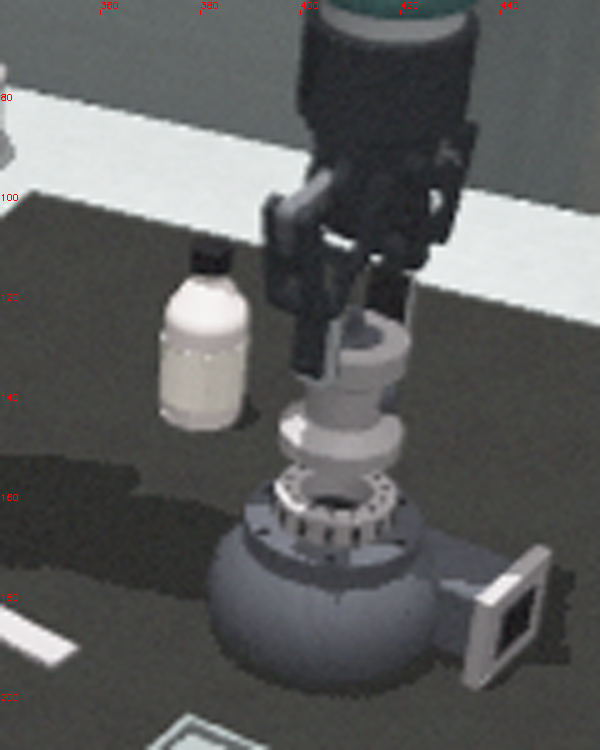

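Bearing housing hangs upright over the ring (scene: flange (341,443 crop) right above ring). Lower it.

Request:
step_arm:
  deltas:
    - [[0,0.8,-1.2,-8,0,0,0],[0,0,0,-8,0,0,0],[0,0,0,-6,0,0,0],[0,0,0,0,0,0,0],[0,0,0,0,0,0,0],[0,0,0,0,0,0,0]]

```text
clock: 11.55
eef_pos: [609.0, 216.9, 141.6]
tool_rot: [3.142, 0.0, 2.884]
force: [-0.0, 0.9, -5.6]
width: 51.6
```

Request:
step_arm:
  deltas:
    - [[0,0,0,-1,0,0,0],[0,0,0,-1,0,0,0],[0,0,0,0,0,0,0],[0,0,0,0,0,0,0]]

```text
clock: 11.88
eef_pos: [608.9, 216.9, 139.8]
tool_rot: [3.141, 0.0, 2.884]
force: [1.0, 0.6, -4.9]
width: 51.6
```

Request:
step_arm:
  deltas:
    - [[0,-2,0.5,0,0,0,0],[0,0,0,-1,0,0,0],[0,0,0,-0.5,0,0,0],[0,0,0,0,0,0,0],[0,0,0,0,0,0,0]]

```text
clock: 12.3
eef_pos: [606.9, 217.4, 138.2]
tool_rot: [-3.142, -0.0, 2.884]
force: [0.8, -0.5, -4.9]
width: 51.5
```

Run:
```python
from h import *
snap('scene','s11');crop('s11',340,60,460,210,5,'s11a');s=ctrl.read_state(); print(s['clock'],s['eef_pos'],s['force'])
```

```text
12.35 [606.946086   217.38420686 138.1843217 ] [-0.58704341  1.08256242 -5.35671871]
```

View pics/s11a.png

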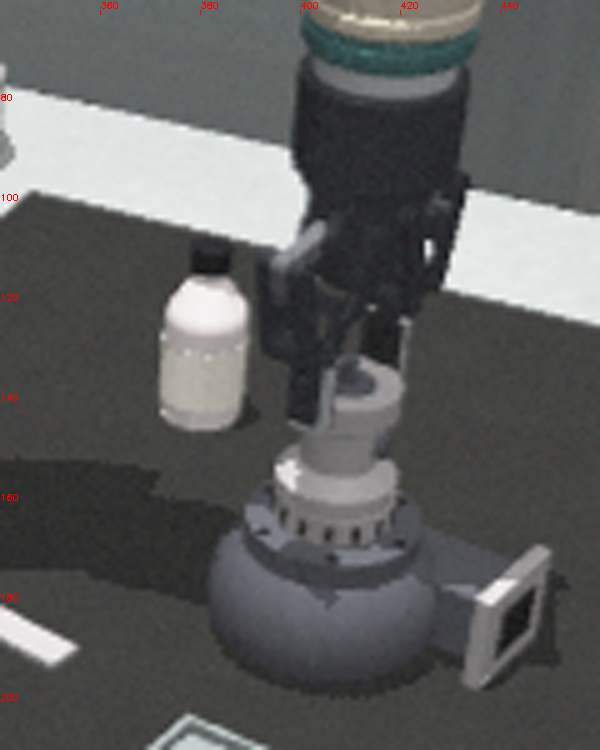

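Request:
step_arm:
  deltas:
    - [[0,0,0,-0.6,0,0,0],[0,0,0,0,0,0,0],[0,0,0,0,0,0,0]]

```text
clock: 12.6
eef_pos: [607.0, 217.4, 138.0]
tool_rot: [3.141, 0.0, 2.884]
force: [-1.3, -0.2, -1.8]
width: 51.1
```

Contact (weight partly off). Release and rise.

Request:
step_arm:
  deltas:
    - [[0,0,0,-0.3,0,0,0],[0.65,0,0,0,0,0,0],[0.7,0,0,0,0,0,0],[0.75,0,0,0,0,0,0],[0.85,0,0,0,0,0,0],[0.95,0,0,0,0,0,0],[1,0,0,0,0,0,0]]

```text
clock: 13.18
eef_pos: [607.1, 217.4, 137.4]
tool_rot: [3.141, 0.0, 2.884]
force: [-0.2, 0.2, 0.4]
width: 85.3
```

Request:
step_arm:
  deltas:
    - [[1,0,0,15,0,0,0],[1,0,0,30,0,0,0],[1,0,0,30,0,0,0],[1,-15,-38,0,0,0,0],[1,-15,-38,0,0,0,0],[1,-15,-38,0,0,0,0],[1,-15,-38,-20,0,0,0],[1,-15,-38,-20,0,0,0],[1,-15,-38,-20,0,0,0],[1,-15,-38,-20,0,0,0]]

```text
clock: 14.02
eef_pos: [506.5, -37.2, 138.9]
tool_rot: [3.141, 0.002, 2.884]
force: [1.2, -0.7, -0.1]
width: 85.5
```

Request:
step_arm:
  deltas:
    - [[0.8,-10,-32,-20,0,0,0],[0.6,-10,-24,-10,0,0,0],[0.5,0,0,0,0,0,0],[0.5,0,0,0,0,0,0],[0.5,0,0,0,0,0,0]]

```text
clock: 14.43
eef_pos: [487.7, -91.3, 109.3]
tool_rot: [3.141, 0.001, 2.884]
force: [0.4, 0.5, 0.3]
width: 42.8
```

Run:
```python
from h import *
s=ctrl.read_state(); print(s['clock'],s['eef_pos'],s['tool_rot'],s['width'])
snap('wrist','w12');snap('top','t12');snap('scene','s12')
crop('s12',340,90,460,210,5,'s12a')
T=cloud(load('t12'))
print('flangeT',fit(T,(607,217),33,142,150),'ringrelT',fit(T,(607,217),33,82,101))
C=cloud(load('w12')); print('nose',fit(C,(446.5,-115.5),25,32,46))
S=cloud(load('s12')); print('S flange',fit(S,(607,217),34,141,150),'ring/base',fit(S,(607,217),36,78,97))
```

```text
14.4333 [487.73323879 -91.30554291 109.28122628] [3.14083829e+00 9.26115460e-04 2.88405074e+00] 42.81033143899371
flangeT (456, array([607.3, 216.7]), 28.0, array([606.3, 216.9, 145.5])) ringrelT (182, array([606.3, 216.4]), 30.0, array([594.3, 204.3,  95.9]))
nose (335, array([ 446.6, -115.8]), 7.2, array([ 446.2, -115.2,   40. ]))
S flange (229, array([606.9, 215. ]), 30.9, array([608.9, 210.6, 145.9])) ring/base (173, array([609. , 211.4]), 29.9, array([614.7, 193.7,  87.8]))
```

View pics/s12a.png

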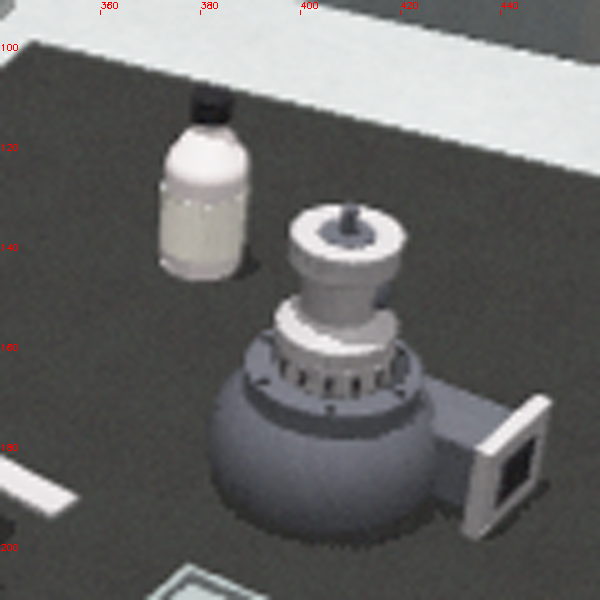

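View pics/w12.png

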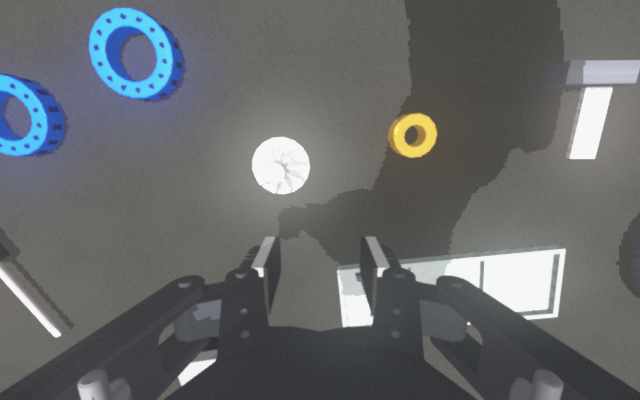

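Request:
step_arm:
  deltas:
    - [[0.5,-20,-12,0,0,0,0],[0.5,-21,-12,0,0,0,0],[0.5,0,0,-25,0,0,0],[0.5,0,0,-22,0,0,0],[0.5,0,0,-15,0,0,0],[0.5,0,0,-7,0,0,0],[0.5,0,0,0,0,0,0],[0.5,0,0,0,0,0,0]]

```text
clock: 15.25
eef_pos: [446.5, -115.3, 40.3]
tool_rot: [3.142, 0.001, 2.885]
force: [-0.1, -0.1, -0.7]
width: 42.2
```

Run:
```python
from h import *
s=ctrl.read_state(); print(s['clock'],s['eef_pos'],s['width'])
snap('wrist','w13'); snap('scene','s13');crop('s13',210,160,340,270,5,'s13a')
```

```text
15.25 [ 446.53058085 -115.32658672   40.27799321] 42.18919375081066
```

View pics/w13.png

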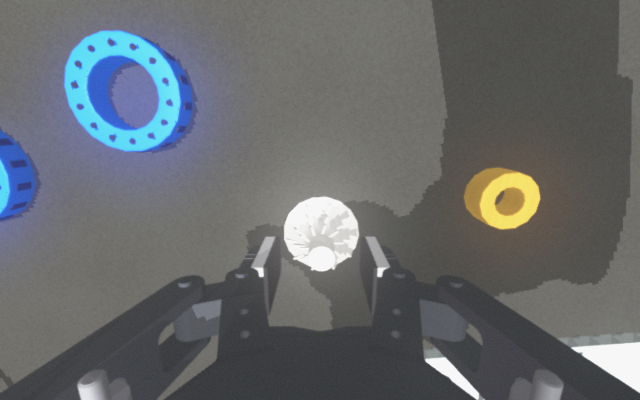

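View pics/s13a.png

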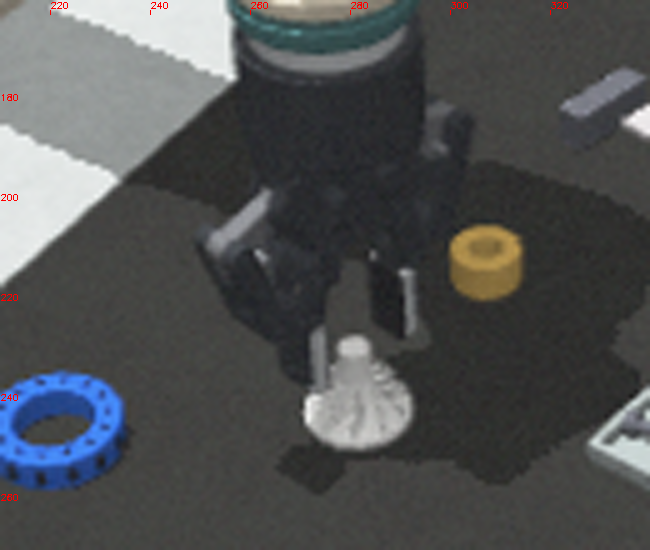

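Request:
step_arm:
  deltas:
    - [[0.3,0,0,0,0,0,0],[0.15,0,0,0,0,0,0],[0.1,0,0,0,0,0,0],[0,0,0,0,0,0,0],[0,0,0,0,0,0,0],[0,0,0,0,0,0,0]]

```text
clock: 15.85
eef_pos: [446.6, -115.7, 40.6]
tool_rot: [3.141, 0.001, 2.884]
force: [-0.8, 0.9, 6.5]
width: 10.6
```

Request:
step_arm:
  deltas:
    - [[0,0,0,4,0,0,0],[0,0,0,15,0,0,0],[0,0,0,25,0,0,0],[0,0,0,0,0,0,0],[0,0,0,0,0,0,0],[0,0,0,0,0,0,0]]

```text
clock: 16.35
eef_pos: [445.7, -115.8, 83.9]
tool_rot: [-3.142, -0.0, 2.884]
force: [-0.3, -0.4, -0.3]
width: 10.5
```

Run:
```python
from h import *
s=ctrl.read_state(); print(s['clock'],s['eef_pos'],s['width'],s['force'])
snap('wrist','w14'); crop('w14',220,180,420,320,4,'w14a');snap('scene','s14');crop('s14',210,130,340,270,5,'s14a')
```

```text
16.35 [ 445.6933593  -115.77970622   83.9020652 ] 10.515720911479134 [-0.34650699 -0.4433816  -0.33647307]
```

View pics/w14a.png

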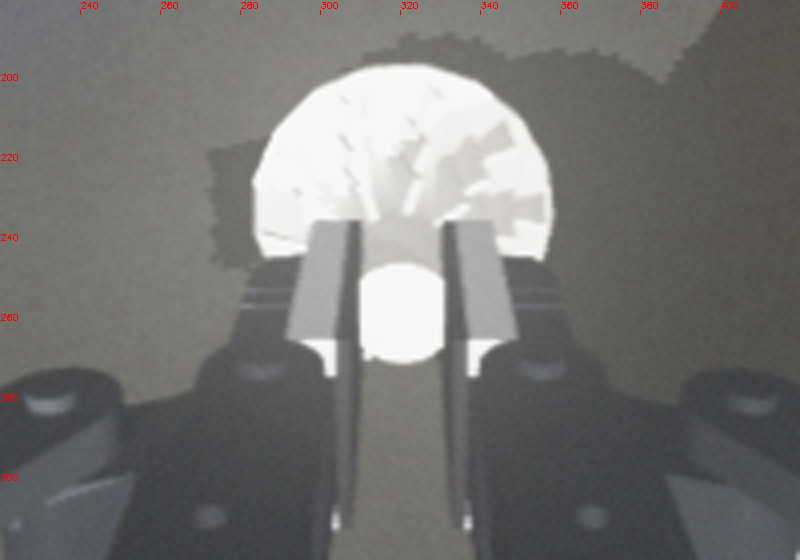

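View pics/s14a.png

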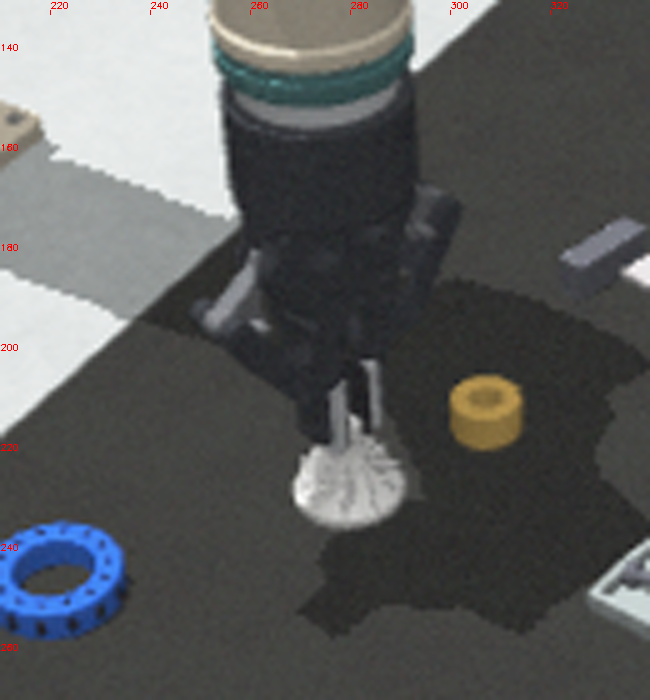

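Request:
step_arm:
  deltas:
    - [[0,25,19,0,0,0,0],[0,27,21,0,0,0,0],[0,27,21,0,0,0,0],[0,27,21,0,0,0,0],[0,27,20,0,0,0,0],[0,20,15,0,0,0,0],[0,0,0,0,0,0,0],[0,0,0,0,0,0,0],[0,0,0,0,0,0,0],[0,0,0,0,0,0,0]]

```text
clock: 17.28
eef_pos: [597.3, -0.3, 83.3]
tool_rot: [-3.14, -0.002, 2.882]
force: [-0.3, -0.3, -1.1]
width: 11.1
```

Run:
```python
from h import *
s=ctrl.read_state(); print(s['clock'],s['eef_pos'],s['width'],s['force'])
snap('wrist','w15');C=cloud(load('w15')); print('tray',rect(C,(600,3),108,5,15))
```

```text
17.2833 [ 5.97265050e+02 -3.07663688e-01  8.33016772e+01] 11.083243423063754 [-0.32307018 -0.28474721 -1.06326842]
tray (6391, array([599.9,   2. ]), array([203.7,  71. ]), 81.27)
```

View pics/w15.png

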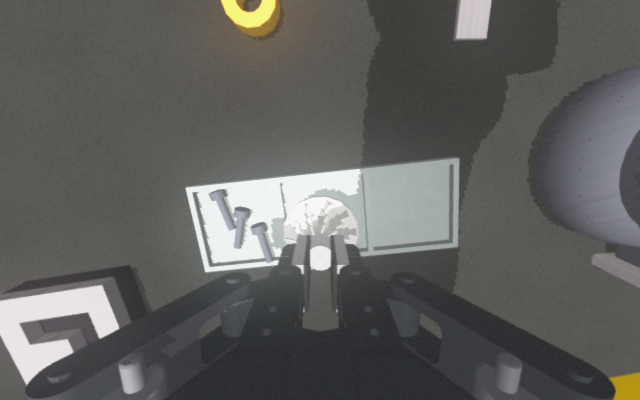

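Tray centre ≈ (599.6, 1.9); the wheel hangs over the middle bay. Lower.

Request:
step_arm:
  deltas:
    - [[0,2.3,2.3,-10,0,0,0],[0,0,0,-12,0,0,0],[0,0,0,-10,0,0,0],[0,0,0,-5,0,0,0],[0,0,0,0,0,0,0],[0,0,0,0,0,0,0]]

```text
clock: 17.83
eef_pos: [600.7, 3.3, 46.3]
tool_rot: [-3.141, -0.001, 2.884]
force: [0.5, 0.3, -0.8]
width: 10.3
```

Request:
step_arm:
  deltas:
    - [[0,-1,-1.2,-1.5,0,0,0],[0,0,0,-1,0,0,0],[0,0,0,0,0,0,0],[0,0,0,0,0,0,0]]

```text
clock: 18.17
eef_pos: [600.4, 2.2, 44.8]
tool_rot: [3.141, 0.0, 2.884]
force: [0.1, 0.7, -1.6]
width: 10.4
```

Request:
step_arm:
  deltas:
    - [[0,-0.5,0,-1,0,0,0],[0,0,0,-0.6,0,0,0],[0,0,0,0,0,0,0],[0,0,0,0,0,0,0]]

```text
clock: 18.5
eef_pos: [600.3, 2.6, 43.6]
tool_rot: [3.141, 0.001, 2.884]
force: [-1.4, 1.3, 5.1]
width: 10.6
```

Request:
step_arm:
  deltas:
    - [[0.2,0,0,0,0,0,0],[0.35,0,0,0,0,0,0],[0.4,0,0,0,0,0,0],[0.5,0,0,10,0,0,0],[0.6,0,0,25,0,0,0],[0.65,0,0,25,0,0,0],[0.65,-25,0,0,0,0,0],[0.65,-35,-1,0,0,0,0],[0.65,-35,-2,0,0,0,0],[0.65,-30,-3,0,0,0,0]]

```text
clock: 19.33
eef_pos: [472.4, -3.6, 103.6]
tool_rot: [3.142, -0.001, 2.884]
force: [0.6, -0.0, -0.4]
width: 55.5
```

Request:
step_arm:
  deltas:
    - [[0.65,-26,-3,-10,0,0,0],[0.65,0,0,0,0,0,0],[0.65,0,0,0,0,0,0]]

```text
clock: 19.58
eef_pos: [447.5, -7.0, 93.3]
tool_rot: [-3.141, -0.001, 2.883]
force: [0.5, 0.2, 0.2]
width: 55.5
```

Run:
```python
from h import *
s=ctrl.read_state(); print(s['clock'],s['eef_pos'],s['width'],s['force'])
snap('wrist','w16');snap('scene','s16');snap('top','t16');crop('s16',310,180,420,280,6,'s16a')
C=cloud(load('w16')); print(fit(C,(449.7,-6),21,14,26))
T=cloud(load('t16'));print('wheelnose T',fit(T,(600,2),20,36,50)); S=cloud(load('s16'));print('nose S',fit(S,(600,2),20,36,50))
```

```text
19.5833 [447.49043263  -6.98221301  93.29860134] 55.50823272701521 [0.46190678 0.20932384 0.21362016]
(1178, array([448.8,  -7. ]), 16.9, array([448. ,  -6.9,  20.1]))
wheelnose T (28, array([598.7,   3.8]), 6.8, array([598.2,   3.6,  41.9]))
nose S (37, array([6.015e+02, 1.000e-01]), 8.5, array([601.8,  -1.6,  41.5]))
```

View pics/s16a.png

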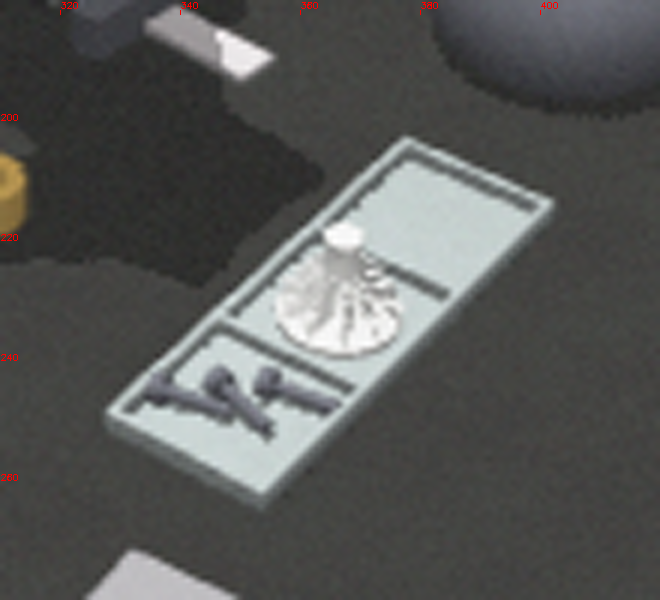

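View pics/w16.png

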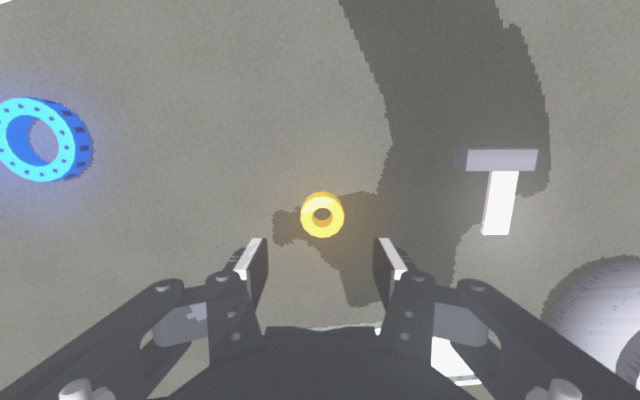

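Request:
step_arm:
  deltas:
    - [[0.65,1.5,0,-25,0,0,0],[0.65,0,0,-22,0,0,0],[0.65,0,0,-15,0,0,0],[0.65,0,0,-10,0,0,0],[0.65,0,0,0,0,0,0],[0.5,0,0,0,0,0,0],[0.4,0,0,0,0,0,0],[0.3,0,0,0,0,0,0],[0,0,0,0,0,0,0],[0,0,0,0,0,0,0]]

```text
clock: 20.57
eef_pos: [449.4, -5.9, 29.8]
tool_rot: [3.14, -0.005, 2.883]
force: [0.1, -0.5, -0.5]
width: 2.4
```

Request:
step_arm:
  deltas:
    - [[0,0,0,0,0,0,0],[0,0,0,3,0,0,0],[0,0,0,15,0,0,0],[0,0,0,25,0,0,0],[0,0,0,0,0,0,0],[0,0,0,0,0,0,0],[0,0,0,0,0,0,0]]

```text
clock: 21.15
eef_pos: [448.9, -5.6, 72.2]
tool_rot: [3.14, -0.005, 2.884]
force: [0.4, 0.1, 0.1]
width: -0.1
```

Run:
```python
from h import *
s=ctrl.read_state(); print(s['clock'],s['eef_pos'],s['width'],s['force'])
snap('wrist','w17'); crop('w17',220,180,420,320,4,'w17a')
snap('scene','s17');crop('s17',240,130,370,260,5,'s17a')
```

```text
21.15 [448.90214235  -5.60336174  72.2497025 ] -0.06644539632978715 [0.37620511 0.14271649 0.12406074]
```

View pics/w17a.png

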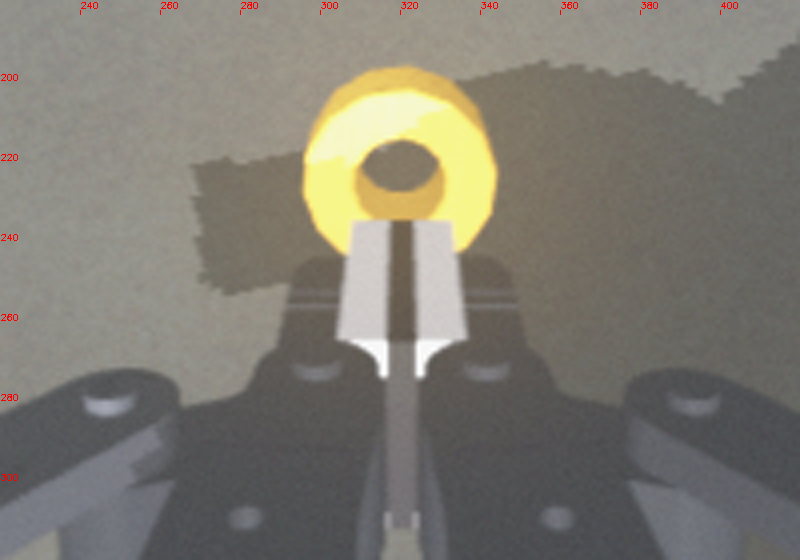

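View pics/s17a.png

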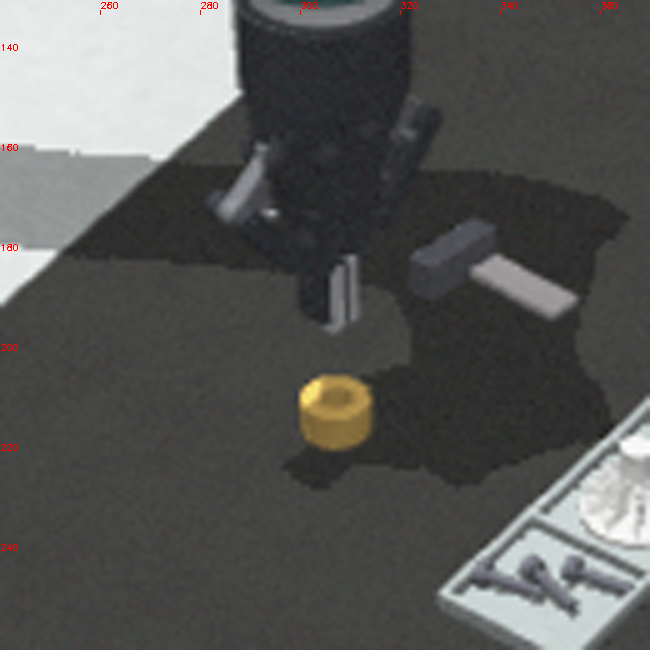

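Grasp missed: the jaws shut above the collar, which still stands at (321,223) in the wrist view. I'll measure again and grip deeper.

Run:
```python
from h import *
c=load('w17'); z=20
f=lambda p,q:((atz(c,*p,z)+atz(c,*q,z))[:2]/2,np.hypot(*(atz(c,*p,z)-atz(c,*q,z))[:2]))
print(f((295.5,224),(344.3,224)),atz(c,320,203,20))
print(fit(cloud(load('s17')),(450,-6),25,14,25),fit(cloud(load('s0')),(450,-6),25,14,25))
```

```text
(array([448.23639086,  -6.2459554 ]), np.float64(33.941430731729994)) [433.64337266  -2.32601827  20.        ]
(113, array([450.1,  -8.8]), 18.7, array([451.7, -10.5,  19.1])) (115, array([449.6,  -9.5]), 18.5, array([451.5, -10.3,  19.1]))
```

Request:
step_arm:
  deltas:
    - [[0.65,0,0,0,0,0,0],[0.65,0,0,0,0,0,0],[0.65,0,0,0,0,0,0],[0.65,0,0,0,0,0,0],[0.65,0,0,0,0,0,0]]

```text
clock: 21.67
eef_pos: [448.8, -5.9, 72.1]
tool_rot: [3.14, -0.006, 2.883]
force: [-0.1, 0.1, -0.2]
width: 55.9
```

Run:
```python
from h import *
s=ctrl.read_state(); print(s['clock'],s['eef_pos'],s['width'],s['force'])
snap('wrist','w18');C=cloud(load('w18')); print(fit(C,(449.7,-6),21,14,26))
```

```text
21.6667 [448.83204226  -5.93012953  72.10615359] 55.86485962724635 [-0.05151535  0.08237569 -0.21370444]
(1450, array([448.6,  -7.1]), 16.9, array([447.9,  -6.8,  20. ]))
```

View pics/w18.png

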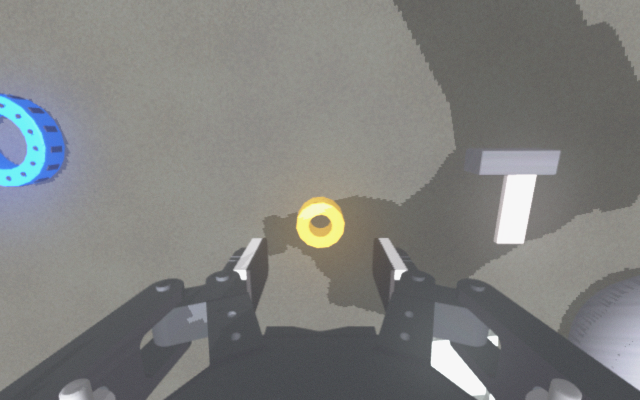

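Request:
step_arm:
  deltas:
    - [[0.65,0,-0.5,-25,0,0,0],[0.65,0,0,-18,0,0,0],[0.65,0,0,-10,0,0,0],[0.55,0,0,-4.5,0,0,0],[0.5,0,0,0,0,0,0],[0.5,0,0,0,0,0,0],[0.5,0,0,0,0,0,0]]

```text
clock: 22.3
eef_pos: [449.2, -6.4, 15.1]
tool_rot: [3.14, -0.005, 2.884]
force: [-0.4, 0.6, -0.3]
width: 42.5
```

Request:
step_arm:
  deltas:
    - [[0.42,0,0,0,0,0,0],[0.36,0,0,0,0,0,0],[0.3,0,0,0,0,0,0]]

```text
clock: 22.55
eef_pos: [449.4, -6.4, 15.7]
tool_rot: [3.139, -0.004, 2.883]
force: [-1.3, 0.4, 5.9]
width: 30.7
```

Request:
step_arm:
  deltas:
    - [[0.2,0,0,0,0,0,0],[0,0,0,0,0,0,0],[0,0,0,2,0,0,0],[0,0,0,5,0,0,0],[0,0,0,0,0,0,0]]

```text
clock: 22.97
eef_pos: [449.3, -6.4, 22.6]
tool_rot: [3.14, -0.004, 2.884]
force: [1.0, 0.0, -0.8]
width: 30.6
```

Request:
step_arm:
  deltas:
    - [[0,0,0,20,0,0,0],[0,0,0,30,0,0,0],[0,25,11,5,0,0,-0.12],[0,27,12,0,0,0,-0.12],[0,27,12,0,0,0,-0.12],[0,27,13,0,0,0,-0.12],[0,27,13,0,0,0,-0.12],[0,27,12,0,0,0,-0.12],[0,0,0,0,0,0,0],[0,0,0,0,0,0,0]]

```text
clock: 23.8
eef_pos: [609.5, 67.9, 76.1]
tool_rot: [3.141, -0.005, 2.167]
force: [-0.5, -0.8, -1.6]
width: 30.9
```

Request:
step_arm:
  deltas:
    - [[0,0,0,-12,0,0,0],[0,0,0,-12,0,0,0],[0,0,0,0,0,0,0],[0,0,0,0,0,0,0],[0,0,0,0,0,0,0]]

```text
clock: 24.22
eef_pos: [608.5, 66.0, 52.6]
tool_rot: [3.141, -0.006, 2.162]
force: [0.2, -0.3, -0.8]
width: 30.6
```

Run:
```python
from h import *
s=ctrl.read_state(); print(s['clock'],s['eef_pos'],s['tool_rot'],s['width'],s['force'])
snap('wrist','w19'); crop('w19',180,160,440,340,3,'w19a')
snap('scene','s19');crop('s19',310,130,430,270,5,'s19a')
```

```text
24.2167 [608.46236394  66.02996927  52.62443036] [ 3.14075017 -0.00597251  2.16237025] 30.581971221009614 [ 0.2305658  -0.30419391 -0.76661781]
```

View pics/w19a.png

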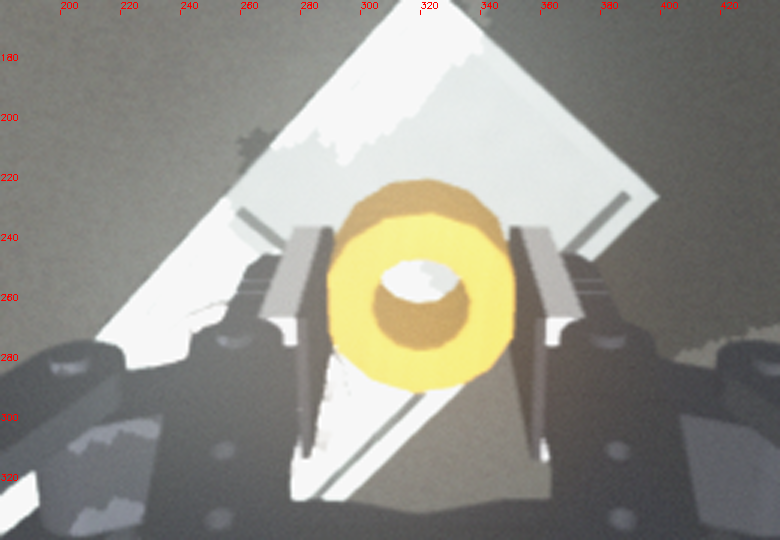

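View pics/s19a.png

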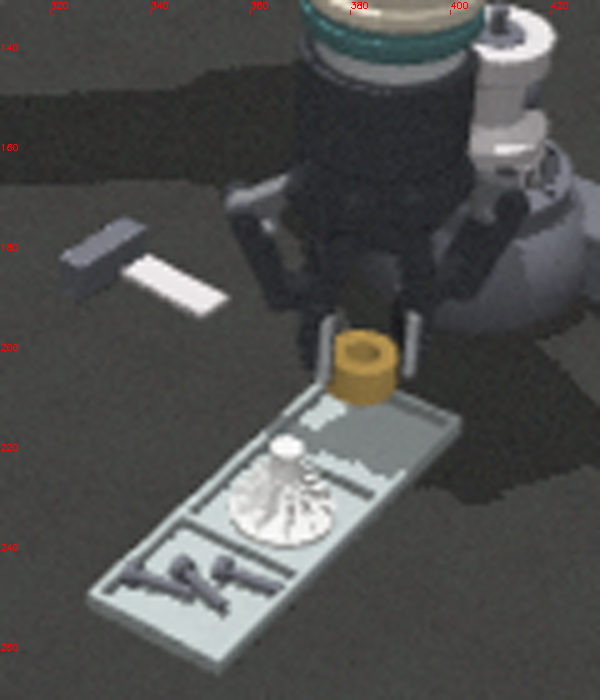

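Request:
step_arm:
  deltas:
    - [[0,1.2,1,-12,0,0,0],[0,0,0,-10,0,0,0],[0,0,0,-7,0,0,0],[0,0,0,-3,0,0,0],[0,0,0,0,0,0,0],[0,0,0,0,0,0,0]]

```text
clock: 24.82
eef_pos: [610.1, 67.4, 20.5]
tool_rot: [3.141, -0.005, 2.163]
force: [-0.1, 0.0, -1.3]
width: 30.8
```

Request:
step_arm:
  deltas:
    - [[0,0,0,-1,0,0,0],[0,0,0,-1,0,0,0],[0,0,0,0,0,0,0],[0,0,0,0,0,0,0]]

```text
clock: 25.15
eef_pos: [610.2, 67.7, 18.9]
tool_rot: [3.14, -0.005, 2.163]
force: [1.6, -0.3, -0.5]
width: 31.1
```

Request:
step_arm:
  deltas:
    - [[0,0,0,-0.6,0,0,0],[0,0,0,0,0,0,0],[0.45,0,0,0,0,0,0],[0.5,0,0,0,0,0,0],[0.55,0,0,0,0,0,0],[0.55,0,0,10,0,0,0],[0.55,0,0,30,0,0,0],[0.55,0,0,35,0,0,0]]

```text
clock: 25.82
eef_pos: [608.5, 67.6, 92.6]
tool_rot: [-3.139, -0.007, 2.163]
force: [2.0, 0.2, 0.8]
width: 47.1
```

Request:
step_arm:
  deltas:
    - [[0.55,-24,8,30,0,0,-0.121],[0.55,-24,8,10,0,0,-0.121],[0.55,-24,8,0,0,0,-0.121],[0.55,-24,9,0,0,0,-0.121],[0.55,-24,9,0,0,0,-0.121],[0.55,-24,9,0,0,0,-0.121],[0.55,-24,9,0,0,0,-0.121],[0.55,0,0,0,0,0,0],[0.55,0,0,0,0,0,0],[0.55,0,0,0,0,0,0]]

```text
clock: 26.65
eef_pos: [443.3, 127.7, 133.8]
tool_rot: [3.138, -0.006, 1.318]
force: [0.4, -0.3, 0.7]
width: 47.0
```

Run:
```python
from h import *
s=ctrl.read_state(); print(s['clock'],s['eef_pos'],s['tool_rot'],s['width'],s['force'])
snap('wrist','w20');snap('scene','s20');crop('s20',310,160,420,270,6,'s20a');snap('top','t20')
C=cloud(load('w20'));print('stock',rect(C,(440,128),34,15,27)); print('T',rect(cloud(load('t20')),(440,128),34,15,27))
print('collar T',fit(cloud(load('t20')),(609,67),25,18,28),'tray',rect(cloud(load('t20')),(600,2),108,5,9))
```

```text
26.65 [443.29291007 127.66976321 133.77433235] [ 3.1383408  -0.0061859   1.31811688] 47.040488881878126 [ 0.38804804 -0.34874718  0.65764981]
stock (986, array([439.2, 129.1]), array([50. , 15.7]), 75.62)
T (39, array([434. , 113.4]), array([14.1, 15.5]), 73.41)
collar T (107, array([608.8,  68.5]), 16.8, array([608.1,  68.4,  22. ])) tray (359, array([596. ,   5.5]), array([173.6, 190.9]), 28.97)
```

View pics/w20.png

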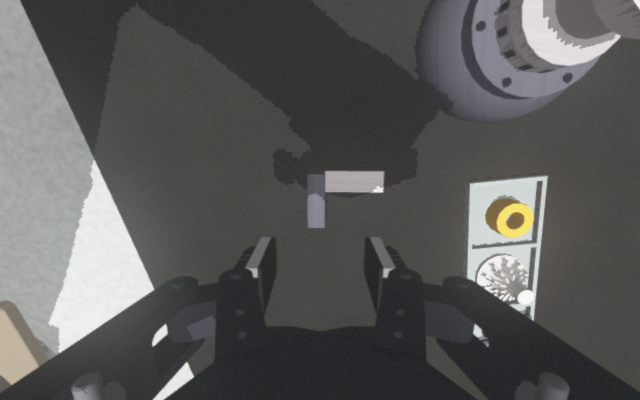

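View pics/s20a.png

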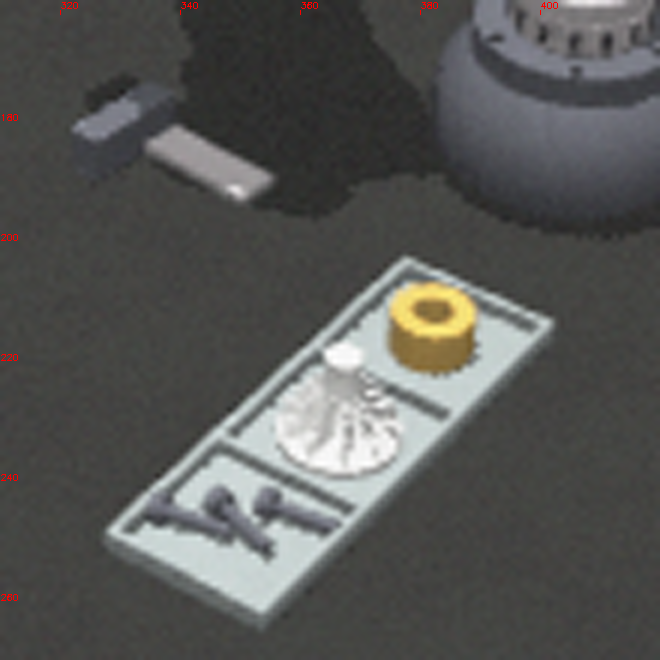

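Request:
step_arm:
  deltas:
    - [[0.5,-3.8,1.1,-30,0,0,0],[0.45,0,0,-30,0,0,0],[0.45,0,0,-25,0,0,0],[0.45,0,0,-15,0,0,0],[0.45,0,0,-9,0,0,0],[0.45,0,0,0,0,0,0],[0.45,0,0,0,0,0,0],[0.45,0,0,0,0,0,0]]

```text
clock: 27.47
eef_pos: [439.2, 127.9, 26.8]
tool_rot: [3.14, -0.005, 1.315]
force: [0.3, 0.3, 0.8]
width: 38.8
```

Run:
```python
from h import *
s=ctrl.read_state(); print(s['clock'],s['eef_pos'],s['tool_rot'],s['width'],s['force'])
snap('wrist','w21');C=cloud(load('w21'));print('stock',rect(C,(440,128),30,17,27))
snap('scene','s21');crop('s21',270,110,390,210,6,'s21a')
```

```text
27.4667 [439.16537605 127.89865425  26.8449444 ] [ 3.13953935 -0.0050439   1.31543621] 38.756324540474765 [0.34607379 0.2861606  0.7641727 ]
stock (2833, array([439.4, 130.3]), array([47.1, 47.5]), 29.7)
```

View pics/w21.png

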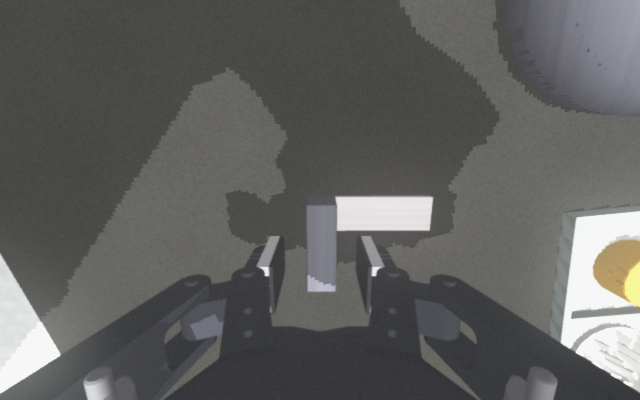

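View pics/s21a.png

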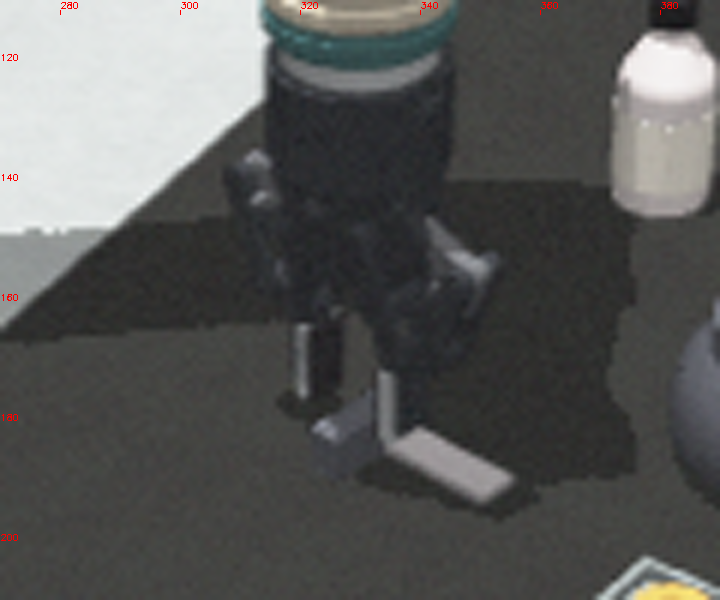

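Request:
step_arm:
  deltas:
    - [[0.45,0.2,0.6,-4,0,0,0],[0.4,0,0,-2.5,0,0,0],[0.35,0,0,0,0,0,0],[0.35,0,0,0,0,0,0],[0.35,0,0,0,0,0,0]]

```text
clock: 27.98
eef_pos: [438.5, 129.1, 19.9]
tool_rot: [3.141, -0.005, 1.316]
force: [-0.1, -0.8, 0.1]
width: 30.1
```

Request:
step_arm:
  deltas:
    - [[0.25,0,0,0,0,0,0],[0.18,0,0,0,0,0,0],[0.1,0,0,0,0,0,0],[0.1,0,0,0,0,0,0]]

```text
clock: 28.32
eef_pos: [438.8, 129.0, 20.3]
tool_rot: [3.14, -0.005, 1.316]
force: [0.4, 0.0, 5.1]
width: 14.2
```

Request:
step_arm:
  deltas:
    - [[0,0,0,0,0,0,0],[0,0,0,0,0,0,0],[0,0,0,2,0,0,0],[0,0,0,8,0,0,0],[0,0,0,25,0,0,0],[0,0,0,25,0,0,0],[0,0,0,0,0,0,0],[0,0,0,0,0,0,0]]

```text
clock: 28.98
eef_pos: [438.9, 129.6, 80.5]
tool_rot: [3.139, -0.006, 1.317]
force: [-0.2, 0.0, -1.8]
width: 13.9
```

Run:
```python
from h import *
s=ctrl.read_state(); print(s['clock'],s['eef_pos'],s['tool_rot'],s['width'],s['force'])
snap('wrist','w22');snap('scene','s22');crop('s22',270,90,390,210,5,'s22a');crop('w22',240,150,480,320,3,'w22a')
```

```text
28.9833 [438.88670401 129.60209717  80.45959326] [ 3.13922272 -0.005896    1.31739477] 13.898370606737897 [-0.20124209  0.03012246 -1.82071953]
```

View pics/w22a.png

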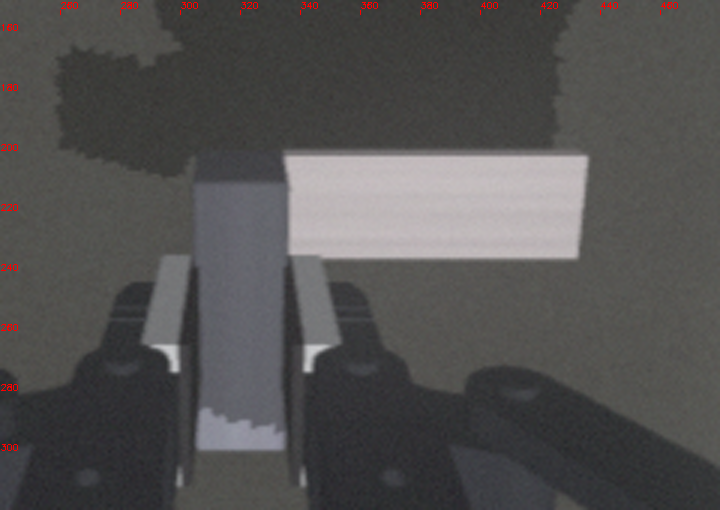

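View pics/s22a.png

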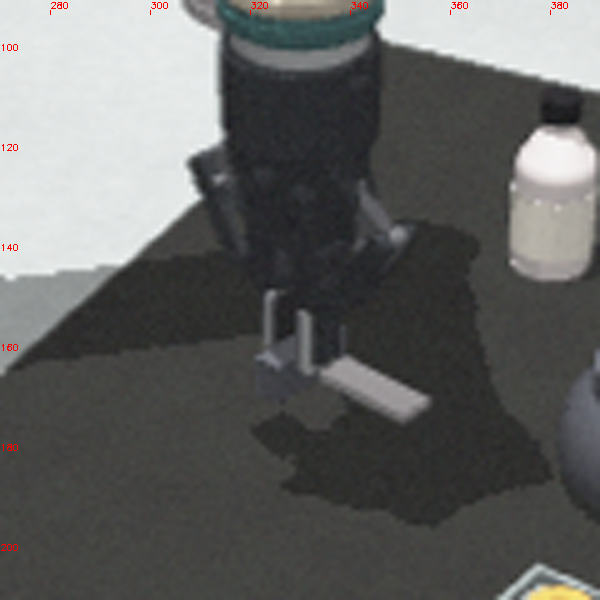

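```bash
cat >> h.py <<'E'
def sqpose(tag,box_s,box_b,zs,zb):
    c=load(tag);C=cloud(c)
    out=[]
    for (x0,y0,x1,y1) in (box_s,box_b):
        P=C[y0:y1,x0:x1].reshape(-1,3);P=P[~np.isnan(P[:,0])]
        m=P.mean(0); a=np.linalg.lstsq(np.c_[P[:,:2]-m[:2],np.ones(len(P))],P[:,2],rcond=None)[0]; out.append((m.round(1),a.round(4)))
    return out
E
python3 - <<'E'
from h import *
print(sqpose('w22',(306,214,328,285),(342,205,425,232),0,0))
c=load('w22')
z=80.5+1.6
tcp=np.array([438.9,129.6])
# stock top corners: far-left(302,211.5) far-right(333,211.5) near-left(302.7,300.7) near-right(332,300.7)
q=[atz(c,u,v,z)[:2] for u,v in[(302.3,211.3),(332.8,211.3),(303,300.7),(331.8,300.7)]]
ctr=np.mean(q,0); print(ctr-tcp, [np.hypot(*(q[i]-q[j])).round(1) for i,j in((0,1),(2,3),(0,2),(1,3))])
d=(q[0]-q[2]+q[1]-q[3]); print('yaxis ang',np.degrees(np.arctan2(d[1],d[0])))
z=80.5-20.4+5
b=[atz(c,u,v,z)[:2] for u,v in[(335,202.5),(436,202.5),(336,236.8),(432.8,236.8)]]
for i,j in((0,1),(2,3)): dd=b[j]-b[i]; print('blade x ang',np.degrees(np.arctan2(dd[1],dd[0])),np.hypot(*dd))
a=np.radians(-14.5); ex=np.array([np.cos(a),np.sin(a)]);ey=np.array([-ex[1],ex[0]])
for p in b: print('rel to stock ctr',((p-ctr)@ex).round(1),((p-ctr)@ey).round(1))
E
```

```text
[(array([437.8, 134.5,  82.7]), array([4.00000e-03, 2.60000e-03, 8.27303e+01])), (array([476. , 136. ,  65.8]), array([2.40000e-03, 4.80000e-03, 6.57679e+01]))]
[-1.93711409 -0.08669437] [np.float64(14.9), np.float64(15.4), np.float64(49.7), np.float64(49.7)]
yaxis ang 75.24798471555988
blade x ang -14.581981455902694 55.294113622259935
blade x ang -14.568416160754941 54.71301366708856
rel to stock ctr 9.6 24.8
rel to stock ctr 64.9 24.8
rel to stock ctr 10.4 4.8
rel to stock ctr 65.1 4.7
```

Request:
step_arm:
  deltas:
    - [[0,10,-20,20,0,0,0],[0,19,-36,10,0,0,0.026],[0,20,-36,0,0,0,0.026],[0,20,-36,0,0,0,0.026],[0,20,-36,0,0,0,0.026],[0,20,-36,0,0,0,0.026],[0,20,-36,0,0,0,0.026],[0,20,-36,0,0,0,0],[0,20,-36,0,0,0,0],[0,18,-35,-10,0,0,0]]

```text
clock: 29.92
eef_pos: [626.6, -216.1, 99.4]
tool_rot: [3.14, -0.006, 1.472]
force: [1.1, 0.7, -1.4]
width: 13.8
```

Request:
step_arm:
  deltas:
    - [[0,0,0,-10,0,0,0],[0,0,0,0,0,0,0],[0,0,0,0,0,0,0],[0,0,0,0,0,0,0],[0,0,0,0,0,0,0],[0,0,0,0,0,0,0]]

```text
clock: 30.42
eef_pos: [625.6, -212.4, 90.2]
tool_rot: [3.14, -0.006, 1.474]
force: [0.4, 0.1, -1.4]
width: 14.0
```

Run:
```python
from h import *
s=ctrl.read_state(); print(s['clock'],s['eef_pos'],s['tool_rot'],s['width'],s['force'])
snap('wrist','w23');snap('scene','s23');crop('s23',290,190,420,340,5,'s23a');crop('w23',220,130,480,330,3,'w23a');snap('top','t23')
```

```text
30.4167 [ 625.64424223 -212.37214058   90.19395109] [ 3.14029723 -0.00575244  1.47373906] 13.988569226648481 [ 0.44987055  0.10609195 -1.44329841]
```

View pics/w23a.png

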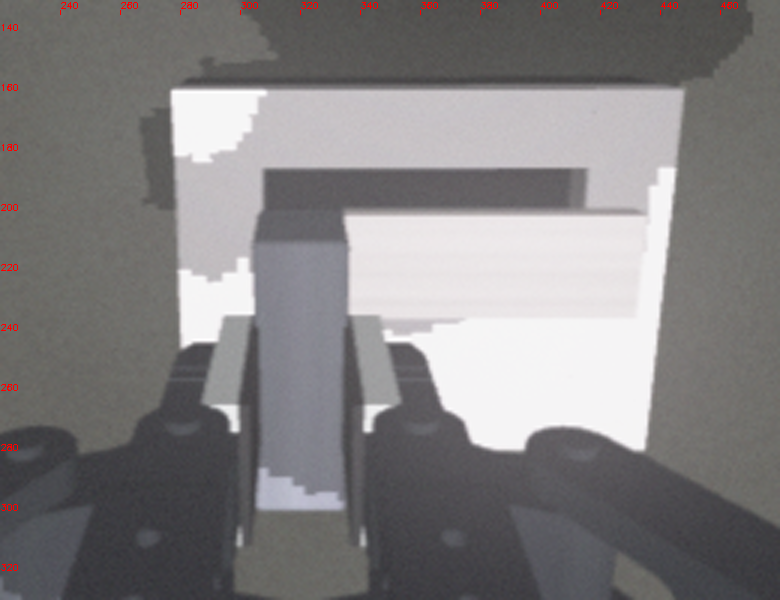

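View pics/s23a.png

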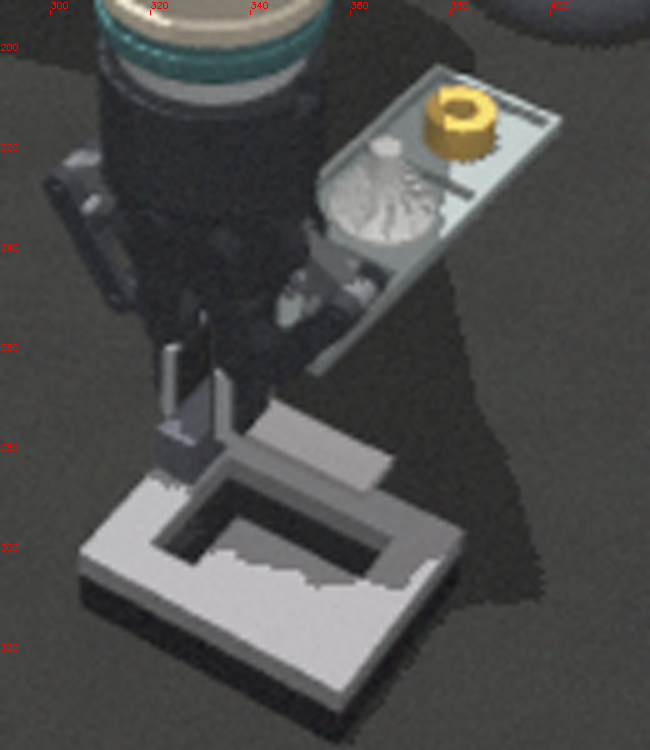

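Run:
```python
from h import *
c=load('w23'); a=lambda u,v,z: atz(c,u,v,z)[:2]
# foam: points with known local coords
F=[((307.7,186.2),(-10,27)),((415.7,186.2),(65,27)),((277.3,159.8),(-30,45)),((447.7,159.8),(85,45)),((434.7,280),(85,None))]
P=np.array([a(*p,32) for p,l in F[:4]]); L=np.array([l for p,l in F[:4]],float)
def rigid(L,P):
    lc,pc=L.mean(0),P.mean(0); H=(L-lc).T@(P-pc); th=np.arctan2(H[0,1]-H[1,0],H[0,0]+H[1,1]); R=np.array([[np.cos(th),-np.sin(th)],[np.sin(th),np.cos(th)]])
    o=pc-R@lc; return o,np.degrees(th),(P-(L@R.T+o)).round(1)
print('foam',rigid(L,P))
zb=90.2-20.4+5; zs=90.2+1.6
S=[((335.3,201.2),(8,25),zb),((435.7,201.2),(63,25),zb),((432.5,236),(63,5),zb),((304.5,211),(-8,25),zs),((336,211),(8,25),zs),((305.5,300),(-8,-25),zs),((334.5,300),(8,-25),zs)]
P=np.array([a(*p,z) for p,l,z in S]);L=np.array([l for p,l,z in S],float)
print('square',rigid(L,P)); print('blade only',rigid(L[:3],P[:3]));print('stock',rigid(L[3:],P[3:]))
C=cloud(c); print(rect(C,(652,-216),95,27,37)); m=C[195:235,345:430,:].reshape(-1,3);print(m[:,2].mean())
m=C[:,:,2]; print(np.nanmedian(C[165:180,320:420,2]))
```

```text
foam (array([ 626.15665066, -214.49509817]), np.float64(-5.5926819075576475), array([[ 0.2, -0.1],
       [-0. , -0.1],
       [-0.2,  0.1],
       [-0. ,  0.1]]))
square (array([ 625.17012188, -212.4070182 ]), np.float64(-5.61371411810601), array([[ 0.2,  0.2],
       [ 0.1,  0.2],
       [ 0.3, -0.1],
       [ 0.1, -0.4],
       [-0.4, -0.3],
       [ 0.1,  0.2],
       [-0.4,  0.2]]))
blade only (array([ 625.36552089, -212.26060336]), np.float64(-5.661456932384086), array([[-0. ,  0.1],
       [-0.1,  0.1],
       [ 0.1, -0.2]]))
stock (array([ 625.0149128 , -212.48792429]), np.float64(-5.707361127607617), array([[ 0.3, -0.3],
       [-0.3, -0.2],
       [ 0.3,  0.2],
       [-0.2,  0.3]]))
(9623, array([ 653.3, -216.9]), array([ 90.6, 116.1]), 84.4)
nan
32.636672190261045
```

Request:
step_arm:
  deltas:
    - [[0,1,-2.1,-10,0,0,0],[0,0,0,-12,0,0,0],[0,0,0,-8,0,0,0],[0,0,0,-3,0,0,0],[0,0,0,0,0,0,0],[0,0,0,0,0,0,0],[0,0,0,0,0,0,0]]

```text
clock: 31.15
eef_pos: [626.6, -216.1, 57.1]
tool_rot: [3.14, -0.005, 1.472]
force: [-0.6, 0.2, -1.3]
width: 14.3
```

Run:
```python
from h import *
s=ctrl.read_state(); print(s['clock'],s['eef_pos'],s['tool_rot'],s['width'],s['force'])
snap('wrist','w24');snap('scene','s24');crop('s24',290,190,420,340,5,'s24a');crop('w24',220,130,480,330,3,'w24a')
```

```text
31.15 [ 626.58150049 -216.13425499   57.06431006] [ 3.14025774 -0.00468547  1.47210805] 14.331598972261219 [-0.56893652  0.19546091 -1.28330712]
```

View pics/w24a.png

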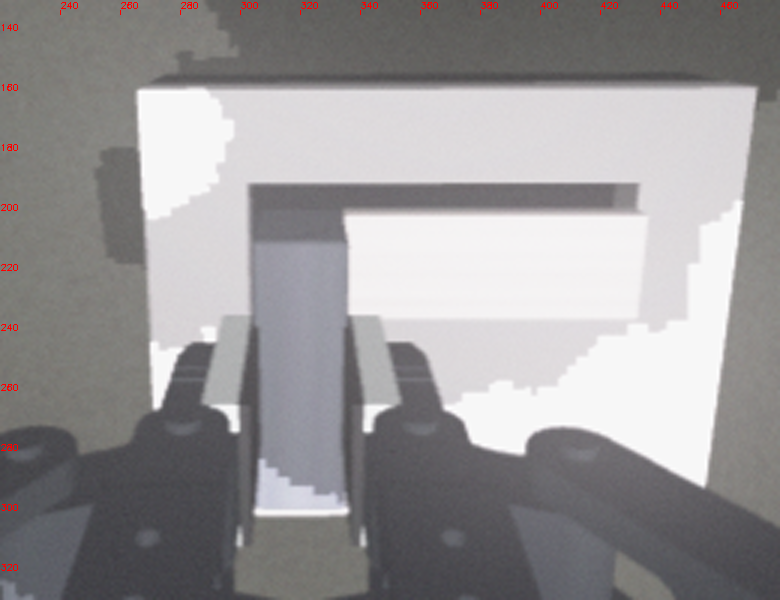

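View pics/s24a.png

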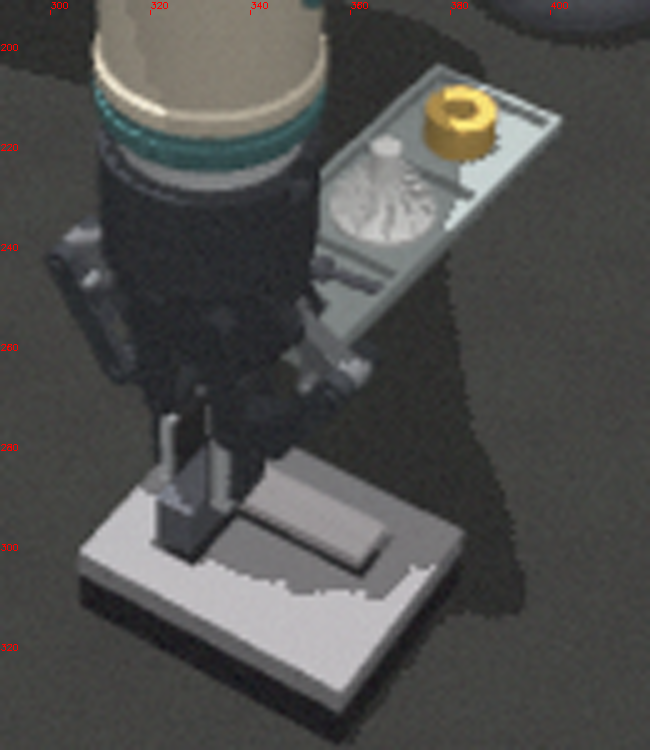

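```bash
cat >> h.py <<'E'
def rigid(L,P):
    lc,pc=L.mean(0),P.mean(0); H=(L-lc).T@(P-pc); th=np.arctan2(H[0,1]-H[1,0],H[0,0]+H[1,1]); R=np.array([[np.cos(th),-np.sin(th)],[np.sin(th),np.cos(th)]])
    o=pc-R@lc; return o.round(2),np.degrees(th).round(2),(P-(L@R.T+o)).round(1).tolist()
E
python3 - <<'E'
from h import *
c=load('w24'); a=lambda u,v,z: atz(c,u,v,z)[:2]
F=[((302.7,191.2),(-10,27)),((432.7,191.2),(65,27)),((265.8,159.8),(-30,45)),((472.2,159),(85,45))]
print('foam',rigid(np.array([l for p,l in F],float),np.array([a(*p,32) for p,l in F])))
t=57.06;zb=t-20.4+5; zs=t+1.6
S=[((335.0,201.2),(8,25),zb),((435.5,201.2),(63,25),zb),((432.5,236),(63,5),zb),((304.5,211),(-8,25),zs),((336,211),(8,25),zs),((305.5,300.5),(-8,-25),zs),((335.5,300.5),(8,-25),zs)]
print('square',rigid(np.array([l for p,l,z in S],float),np.array([a(*p,z) for p,l,z in S])))
E
```

```text
foam (array([ 626.13, -214.47]), np.float64(-5.55), [[0.1, -0.0], [-0.0, -0.2], [-0.3, 0.1], [0.2, 0.1]])
square (array([ 626.16, -216.35]), np.float64(-5.5), [[0.1, 0.3], [-0.0, 0.2], [0.3, -0.2], [0.2, -0.2], [-0.4, -0.2], [-0.1, 0.1], [-0.1, -0.0]])
```

Request:
step_arm:
  deltas:
    - [[0,0,1.9,0,0,0,0],[0,0,0,0,0,0,0],[0,0,0,0,0,0,0],[0,0,0,0,0,0,0]]

```text
clock: 31.58
eef_pos: [626.5, -213.8, 57.0]
tool_rot: [3.14, -0.005, 1.472]
force: [0.3, -1.1, -1.9]
width: 14.0
```

Request:
step_arm:
  deltas:
    - [[0,0,-0.4,-2,0,0,0],[0,0,0,-2,0,0,0],[0,0,0,-2,0,0,0],[0,0,0,0,0,0,0],[0,0,0,0,0,0,0]]

```text
clock: 32.0
eef_pos: [626.2, -214.3, 50.5]
tool_rot: [3.141, -0.005, 1.472]
force: [0.5, 0.4, -1.6]
width: 13.8
```

Request:
step_arm:
  deltas:
    - [[0,0.2,0,-2,0,0,0],[0,0,0,-2,0,0,0],[0,0,0,-1.5,0,0,0],[0,0,0,0,0,0,0],[0,0,0,0,0,0,0]]

```text
clock: 32.42
eef_pos: [626.5, -214.3, 45.2]
tool_rot: [3.141, -0.005, 1.472]
force: [-1.0, -0.3, -1.5]
width: 13.8
```

Request:
step_arm:
  deltas:
    - [[0,0,0,-1.5,0,0,0],[0,0,0,-1,0,0,0],[0,0,0,0,0,0,0],[0,0,0,0,0,0,0]]

```text
clock: 32.75
eef_pos: [626.6, -214.3, 42.8]
tool_rot: [3.141, -0.005, 1.472]
force: [1.0, 1.0, -0.7]
width: 14.0
```

Request:
step_arm:
  deltas:
    - [[0,0,0,-1,0,0,0],[0,0,0,-0.7,0,0,0],[0,0,0,0,0,0,0],[0,0,0,0,0,0,0]]

```text
clock: 33.08
eef_pos: [626.6, -214.3, 41.1]
tool_rot: [3.141, -0.005, 1.472]
force: [0.4, -0.7, -1.4]
width: 14.3
```

Request:
step_arm:
  deltas:
    - [[0,0,0,-0.7,0,0,0],[0,0,0,-0.5,0,0,0],[0,0,0,0,0,0,0],[0,0,0,0,0,0,0]]

```text
clock: 33.42
eef_pos: [626.7, -214.4, 40.6]
tool_rot: [3.14, -0.005, 1.472]
force: [-1.5, 0.6, 5.4]
width: 14.4
```

Request:
step_arm:
  deltas:
    - [[0.2,0,0,0,0,0,0],[0.3,0,0,0,0,0,0],[0.35,0,0,0,0,0,0],[0.35,0,0,10,0,0,0],[0.35,0,0,15,0,0,0],[0.2,0,0,10,0,0,0],[0,0,0,0,0,0,0],[0,0,0,0,0,0,0],[0,0,0,0,0,0,0],[0,0,0,0,0,0,0]]

```text
clock: 34.25
eef_pos: [626.3, -214.0, 74.6]
tool_rot: [3.141, -0.006, 1.472]
force: [0.2, 0.3, -0.4]
width: -0.1
```

Run:
```python
from h import *
s=ctrl.read_state(); print(s['clock'],s['eef_pos'],s['width'],s['force'])
snap('wrist','w25');crop('w25',220,130,480,330,3,'w25a')
C=cloud(load('w25')); print(sqpose('w25',(308,190,330,230),(350,205,420,225),0,0))
```

```text
34.25 [ 626.31280509 -213.98585572   74.59392772] -0.08473632627214248 [ 0.19084476  0.31178295 -0.36964112]
[(array([ 626.3, -198.6,   41.5]), array([-2.00000e-04, -1.98800e-01,  4.15246e+01])), (array([ 669.7, -210.9,   26. ]), array([-1.07000e-02, -1.14100e-01,  2.59629e+01]))]
```

View pics/w25a.png

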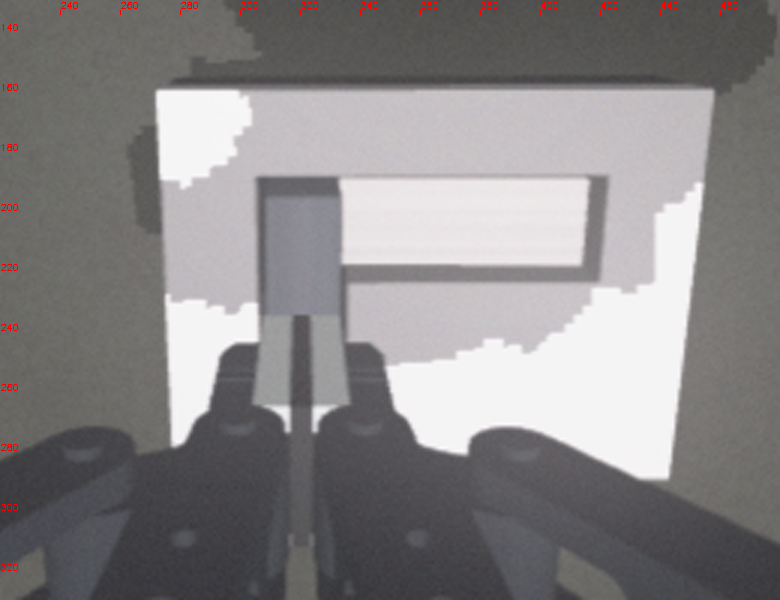

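Request:
step_arm:
  deltas:
    - [[0,0,0,-10,0,0,0],[0,0,0,-6,0,0,0],[0,0,0,-3,0,0,0],[0,0,0,-2,0,0,0],[0,0,0,0,0,0,0],[0,0,0,0,0,0,0]]

```text
clock: 34.8
eef_pos: [626.5, -214.4, 53.7]
tool_rot: [3.141, -0.005, 1.472]
force: [-0.5, -0.2, 1.0]
width: 0.3
```

Request:
step_arm:
  deltas:
    - [[0,0,0,-1.5,0,0,0],[0,0,0,-1,0,0,0],[0,0,0,0,0,0,0],[0,0,0,0,0,0,0]]

```text
clock: 35.13
eef_pos: [626.7, -214.3, 51.5]
tool_rot: [3.141, -0.005, 1.472]
force: [-0.0, -0.2, 0.4]
width: -0.2
```

Request:
step_arm:
  deltas:
    - [[0,0,0,-1,0,0,0],[0,0,0,-1,0,0,0],[0,0,0,0,0,0,0],[0,0,0,0,0,0,0]]

```text
clock: 35.47
eef_pos: [626.8, -214.4, 50.2]
tool_rot: [3.14, -0.005, 1.472]
force: [-1.3, 0.5, 5.5]
width: 0.2
```

Request:
step_arm:
  deltas:
    - [[0,0,0,-1.5,0,0,0],[0,0,0,-1.5,0,0,0],[0,0,0,0,0,0,0],[0,0,0,0,0,0,0]]

```text
clock: 35.8
eef_pos: [626.9, -214.4, 50.1]
tool_rot: [3.139, -0.006, 1.472]
force: [-5.4, 3.7, 23.9]
width: -0.0
```

Firm (24 N, no further travel: fully home). Back off and check everything.

Request:
step_arm:
  deltas:
    - [[0,0,0,5,0,0,0],[0,0,0,15,0,0,0],[0,0,0,35,0,0,0],[0,0,0,38,0,0,0],[0,-25,10,35,0,0,0],[0,-35,15,20,0,0,0],[0,-35,15,0,0,0,0],[0,-35,15,0,0,0,0],[0,-25,10,0,0,0,0],[0,0,0,0,0,0,0]]

```text
clock: 36.63
eef_pos: [468.0, -147.5, 192.1]
tool_rot: [-3.137, -0.01, 1.471]
force: [0.1, -0.3, -0.4]
width: -0.1
```

Request:
step_arm:
  deltas:
    - [[0,0,0,0,0,0,0],[0,0,0,0,0,0,0],[0,0,0,0,0,0,0]]

```text
clock: 36.88
eef_pos: [475.6, -151.0, 192.2]
tool_rot: [3.139, -0.004, 1.473]
force: [0.3, -0.6, -0.7]
width: 0.2
```

Run:
```python
from h import *
s=ctrl.read_state(); print(s['clock'],s['eef_pos'],s['width'],s['force'])
snap('wrist','w26');snap('scene','s26');snap('top','t26')
for t in('w26','s26','t26'):
    C=cloud(load(t)); 
    m=(np.hypot(C[...,0]-626.1,C[...,1]+214.3)<26)&(C[...,2]>37); P=C[m]; print(t,'stock top',len(P),np.percentile(P[:,2],[5,50,95]).round(1) if len(P) else '')
    print(' flange',fit(C,(607,217),33,142,150),'nose',fit(C,(600,2),20,36,50),'collar',fit(C,(609,67),25,18,28))
```

```text
36.8833 [ 475.59984768 -151.04474401  192.17915052] 0.15906067484327355 [ 0.34844897 -0.55040214 -0.65410481]
w26 stock top 752 [38.6 42.4 43.7]
 flange None nose (307, array([599.7,   1.3]), 7.7, array([598.8,   0.7,  42.7])) collar None
s26 stock top 188 [38.5 41.9 43.9]
 flange (220, array([609. , 215.2]), 29.9, array([609.1, 210.5, 146.3])) nose (36, array([ 5.999e+02, -2.000e-01]), 10.4, array([601.4,  -1.5,  41.5])) collar (108, array([611.5,  63.2]), 18.9, array([611.5,  63.5,  22.5]))
t26 stock top 130 [38.1 41.  43.8]
 flange (460, array([606.3, 217.7]), 27.9, array([606.4, 216.9, 145.4])) nose (28, array([598.2,   3.9]), 6.8, array([598.2,   3.6,  42. ])) collar (112, array([608.4,  68.5]), 16.7, array([608.1,  68.3,  21.8]))
```

View pics/t26.png

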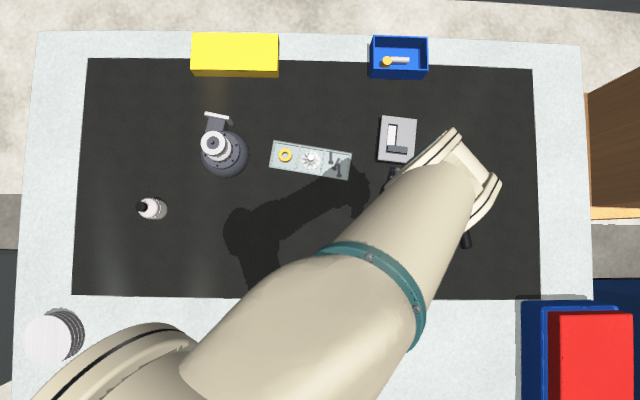

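View pics/s26.png

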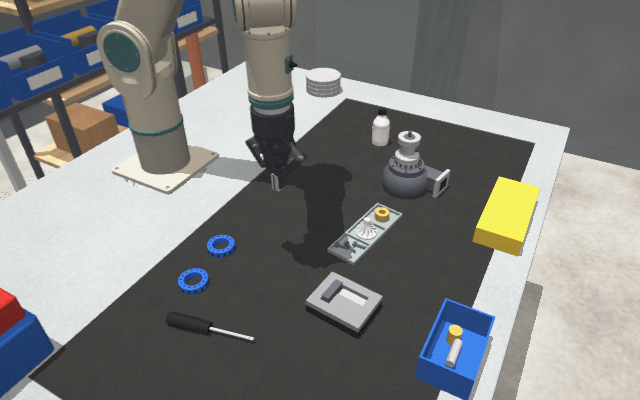

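View pics/w26.png

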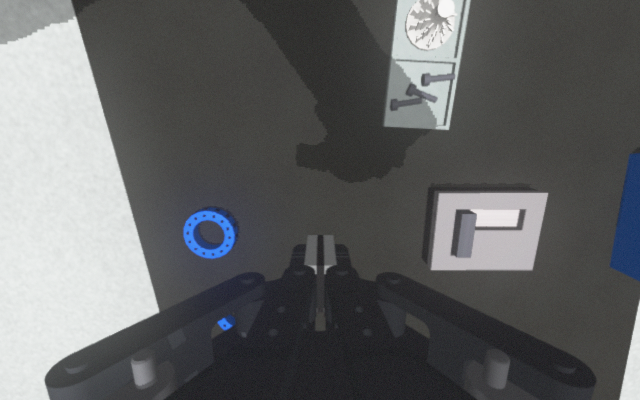

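Run:
```python
from h import *
print(sqpose('w26',(461,214,472,250),(482,213,516,226),0,0))
crop('w26',420,180,560,280,5,'w26a')
```

```text
[(array([ 625.6, -209.3,   42.5]), array([-2.260e-02,  2.300e-03,  4.252e+01])), (array([ 669.5, -205. ,   25.6]), array([-7.40000e-03,  1.40000e-02,  2.56426e+01]))]
```

View pics/w26a.png

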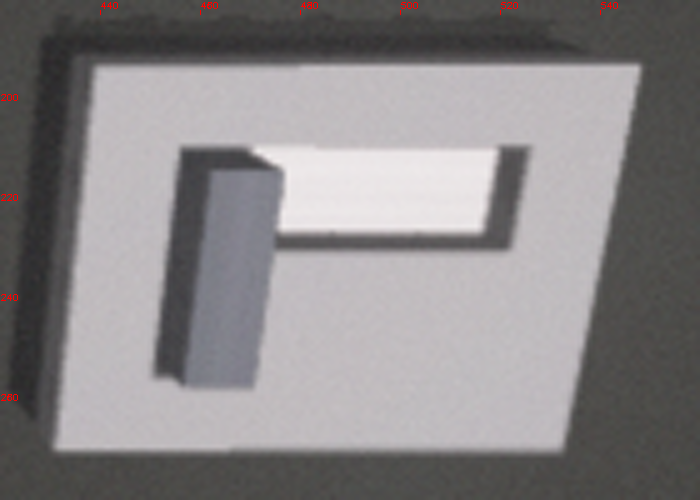

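The square lies flat in the cut-out: stock top at z ≈ 42 and blade top at z ≈ 25, both as expected when home. Handing in.

```bash
python3 -c "
from cell import ctrl
print(ctrl.read_state()['clock'],ctrl.finish_job())"
```

```text
the job is handed in; nothing more can be done
37.0333 None
```

The job is done and handed in at 37 s of the 112 s allowed.

- **Stack:** The nozzle ring lies flat on the turbine housing and the bearing housing stands on it, shaft stub up. Both look centred to about 1–2 mm. The cameras disagree by up to about 2 mm on these positions, so I can't put it tighter than that.
- **Tray:** The compressor wheel stands nose up in the middle bay, and the thrust collar lies flat in the empty end bay, so the wheel sits between bolts and collar. My first grasp of the collar closed above it; the collar did not move, and a deeper second grasp worked.
- **Square:** It is in its foam cut-out and was pressed with about 24 N without sinking further. The stock top measures about 42 mm and the blade top about 25 mm, which is fully home.
- **Left alone:** I did not touch the oil bottle, the screwdriver or the blue rings. The last scene picture shows them where they started.

The gripper was clear of everything at hand-in. No force reading passed about 24 N.

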